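Hang a freshly primed test panel on the drying rail

ROBOT

A 6-joint arm with a two-finger parallel gripper is mounted at the origin on a cart in front of the work surface, level with it; the furniture and walls round the work are solid. World frame = base frame: x ahead of the robot, y to its left, z up, the work surface at z = 0. Lengths are in mm, angles in rad, forces in N, time in s.
With the tool pointing down it reaches from about 275 to 1000 mm from the base axis. Payload 8.4 kg.
Tool frame: the origin (TCP) lies at the very end of the fingers, on their centre line; the grasp point (between the pads) lies 19 mm behind it; z points along the fingers, y is the direction in which the jaws open and shut (so a half turn about z gives the same grasp; the last joint's range is limited). The gripper opens to 85 mm and grips with 20 to 120 N. Pads are 22 mm wide; open, the fingers measure 114 mm over their backs; the gripper's body (76 mm by 85 mm) begins 54 mm behind the grasp point. The pads swing forward as they close: fully open they stand 13 mm farther back than shut.
Start: joints at [1.275, 0.353, 1.633, -0, 1.155, -0.002], TCP at [180.993, 598.222, 231.281] pointing down, gripper open.
Joint ranges: [-2.63, 2.63], [-0.92, 2.1], [0.06, 2.66], [-1.3, 4.44], [0, 2.69], [-3.02, 3.02]. Speed limits (rad/s): [2.22, 2.22, 2.79, 3.14, 3.14, 3.14].

INTERFACE

Orientations are given as [roll, pitch, yaw] about the fixed x, y, z axes, in that order (R = Rz(yaw) Ry(pitch) Rx(roll)).
In Python, from rig import sense, grab_frame, get_calibration, sign_off, boxes_of, trace gives the robot as it stands.
- The arm moves only by the tool servo_tool, never from a script. Its argument "rows" is a list of rows, each a list of 3 entries, a list of its own where there are three numbers: the finger opening in mm, from 0 to 85.4, then the shift along the tool's x, y, z in mm, then the turn, a rotation vector about the tool's x, y, z in degrees. A call has 1 to 8 rows; each row shifts and turns the commanded pose from where the row before left it, along the tool's axes as they then stand; what a row does not reach is not made up. A row lasts 1/8 s, in which the tool goes at most 62.5 mm and 10.7 degrees, less where a joint would pass 70% of its speed; a pose out of reach is approached as far as the arm can. A call is refused whole if a number of a shift passes 62.5 or a number of a turn 10.7, either way. A call with a gripper value outside its range is refused whole. The fingers move at their own pace and stop on an object; "force" is the grip in N (left out, the last holds). Time passes only in rows, so rows that do not move let the fingers close. It gives the time, the measured TCP pose, the force and the opening at its end, in the units of the state.
- sense(): the state, without advancing time (a new reading comes with each control period).
- grab_frame(name): name is "side" or "top"; returns the picture (384x512x3 uint8, blue, green, red); there is no depth.
- get_calibration(name): a dict with "intrinsics" (3x3 intrinsics, pixels), "world_to_cam" (4x4, takes a point from world to camera coordinates). Camera axes: x right, y down, z forward; pixel columns grow to the right and rows downward; lengths in mm; the calibration is good to about 2 mm. A picture is of the moment at which its call begins. get_calibration takes no time and is no camera call.
- sign_off(): hands the job in, once; it reports no verdict.
Trained networks look in the newest picture that a camera, given by its name, has taken for a name from the list of things; names that differ only in an ending like _2 or _b are one class to them, and where a whole thing is asked for, a point or a joint stands for the part that bears it (a point fixed in the world has none). Each returns a list of dicts, best first, with "conf" (0 to 1); they miss things now and then, are a little off and sometimes report something else, mostly with a low value. They report only what shows in the picture. A call takes as long as a camera call.
- boxes_of(camera, thing): "centre" ([x, y, z] in mm, in the coordinates of the camera as it stood for that picture, good to about 4 mm: the middle of the surface that is visible of it).
- trace(camera, thing): "mask" (384x512 bool, what is visible of it).
The state is a dict: "clock": time; "qpos": joint angles; "qvel": joint speeds; "joint_efforts": joint torques, N m; "eef_pos": TCP position; "tcp_rot": TCP orientation; "contact_force": force on the tool from outside, world axes, zero at the start; "wrist_torque": the same for the moment, N m; "opening": opening from 0.0 (shut) to 1.0 (fully open).
Only numpy, scipy, OpenCV 4.12 (cv2) and the standard library are available. Lean on these libraries where they do the work, as an engineer would, in place of code of your own. Each camera call takes 0.05 s, during which the arm holds its last target. There are 200 camera calls.

TASK

Take the empty S-hook off the drying rail, put its lower end through the hole of the freshly primed test panel that lies on the sloping drain stand, and lift the panel off with it. Hang the hook with the panel back over the free part of the rail, clear of the panel that is already drying and of the posts, and let it hang still. The primer is wet: carry the panel by the hook only and never touch it with the gripper, do not touch the panel that is already drying, and leave the bottles, jar, tub and beaker where they stand.

Things in the scene. Friction and masses are not known exactly. Their poses are not given: they have to be found in the camera images.
- frame: Fixed drying frame: two rod stands at y = +-150 mm of this frame (posts 12 mm, feet 40 x 90 x 12 mm) carry the rail; their clamps, 20 mm wide in y, reach 10 mm above the rail's axis and nothing stands higher. Origin on the bench under the rail's middle; x points away from the robot. A white drip tray (96 x 244 mm, rim 26 mm above the bench) lies under the rail.
- rail_mid (a point): Middle of the rail's axis, 275 mm above the bench: a level bright steel rod, 12 mm diameter, 340 mm long, along this frame's y (x points away from the robot). A panel is already drying near its -y end; a hook with a panel has room at y = -20 to +90 mm of this frame.
- drying_center (a point): A grey panel (76 wide, 120 high, 3 mm thick) already drying on its own S-hook, which swings on the rail at y = -85 mm of rail_mid. The point lies 165 mm below the rail's axis, close to the panel's middle; axes as rail_mid. Not to be touched.
- hook_grip (a point): Where to grip the loose empty S-hook (bright 6 mm steel wire, 126 mm high, 60 g) that hangs over the rail: on its upright upper shank, straight for 12 mm up and 10 mm down from here. The S lies in this frame's x-z plane, so fingers close along y; z is up, x points over the rail away from the robot. At rest on the rail it is 22 mm to the -x side of the rail's axis and 25 mm below it.
- hook_crown (a point): The same hook: centre of its upper bend (wire centre line 22 mm radius), at (22, 0, 12) mm in hook_grip's frame, same axes. The wire's top is 25 mm above it; the bend's short free tip ends at x = +24, z = -7 mm of this frame, its round end 3 mm beyond. On the rail this point is 13 mm below the rail's axis.
- hook_bend (a point): The same hook: lowest wire centre of the lower bend (centre line 18 mm radius), where a hung panel ends up, at (25, 0, -86) mm in hook_grip's frame, same axes. The shank slants from (0, 0, -10) to (43, 0, -65) mm of hook_grip's frame, where it runs into this bend.
- hook_tip (a point): The same hook: end of the lower bend's free tip, which points straight up, at (6, 0, -54) mm in hook_grip's frame, same axes; the wire's round end stands 3 mm higher. This tip goes through the panel's hole from below.
- panel_hole (a point): Centre of the 16 mm round through hole in the loose primed panel (76 x 120 x 3 mm, 110 g, grey, bare metal round the hole). x points along the panel to the edge nearest the hole, 13 mm off (the far end is 107 mm off), y across it, z out of its upper face. It slopes up along x at 30 degrees on the stand; the hole end reaches 30 mm past the stand's top edge, with nothing under it.
- panel_center (a point): The same panel: its middle, 47 mm from the hole; axes as panel_hole. Hung, it turns freely on the hook, its hole end up, 107 mm of it below the hole. Between the stand and the frame stand an orange rack of tubes (about 115 mm high) and two black cables: carry the panel over them.
- stand: Fixed drain stand of bent sheet steel, 104 mm wide in y; origin on the bench under its middle. Its plate slopes up at 30 degrees along its x, from 30 mm high at x = -50 mm to 75 mm at x = +28 mm, with a 12 mm lip at the foot and a 10 mm fence along its +y side. Beyond x = +28 mm the bench is free. The panel's hole is at x = about +41 mm, 87 mm above the bench.
- rinse_beaker_center (a point): Bystander: clear beaker, 62 mm wide, 78 mm high, standing on the bench; point half-way up.
- primer_tub_center (a point): Bystander: white round tub with lid, 62 mm wide, 88 mm high; point half-way up.
- bottle_blue_center (a point): Bystander: media bottle with a blue cap, 66 mm wide, 147 mm high; point half-way up.
- bottle_orange_center (a point): Bystander: small bottle with an orange cap, 46 mm wide, 97 mm high; point half-way up.
- jar_center (a point): Bystander: clear jar with a side spout, 62 x 78 mm, 86 mm high; point half-way up.

How it is judged (in metres and radians):
On the way:
1. the panel hangs on the lower end of the S-hook, lifted clear of the drain stand (distance between panel_hole and hook_bend below 0.02 m and height (world z) of panel_center above 0.1 m and contact force between panel and stand below 0.05 N), for 0.2 s.
At the end, for the whole second after the job is handed in: The hook hangs released over the rail (upper bend's centre within 12 mm of the axis in x, 6 to 20 mm below it, y -35 to +125 mm, tilt under 0.3 rad); the panel hangs upright by its hole (within 20 mm of the lower bend), touching no frame, tray or panel; both under 60 mm/s (distance between panel_hole and hook_bend below 0.02 m and x of hook_crown in the frame of rail_mid between -0.012 and 0.012 m and z of hook_crown in the frame of rail_mid between -0.02 and -0.006 m and y of hook_crown in the frame of rail_mid between -0.035 and 0.125 m and angle between hook_crown's own z axis and vertical below 0.3 rad and angle between panel_center's own z axis and vertical above 1.27 rad and contact force between hook and frame above 0.3 N and contact force between hook and panel above 0.2 N and contact force between panel and frame below 0.1 N and contact force between panel and drying below 0.1 N and linear speed of each of panel, hook below 0.06 m/s).
It fails at once if the gripper or arm touches the wet panel (contact force between panel and the fingers above 1 N or contact force between panel and the arm above 1 N).
It fails at once if the panel that is already drying is touched (contact force between drying and anything else above 1 N).
It fails at once if a bystander is moved by more than 20 mm (distance of any of rinse_beaker_center, primer_tub_center, bottle_blue_center, bottle_orange_center, jar_center from where it was at the start of the episode above 0.02 m).
It also fails if it takes over 69 s, if anything falls off the work surface, if the arm or the gripper's body presses on something with over 40 N, if the wrist force passes 120 N, or if a joint passes its speed limit or range.

## Working session

There is one attempt and no reset: what is moved stays moved. The work goes in short steps, Python scripts to look and compute and a tool call to move; the robot and the scene stay as the last step left them, time stands still between calls to the robot, and variables do not carry over. Pictures are saved under pics/ and viewed, about 8 in all and at most 12, crops included, and the job is handed in when it is done.

Besides the shell and the picture viewer there is one more tool, called in YAML: its name, and indented under it one key for each argument. servo_tool: Moves the arm, as the interface text tells. Its arguments: {"type":"object","properties":{"rows":{"type":"array","items":{"type":"array"}},"force":{"type":"number"}},"required":["rows"]}

```bash
mkdir -p pics; cat > h.py <<'E'
import numpy as np, cv2
from rig import *
def cal(c):
    d=get_calibration(c); return np.array(d["intrinsics"],float),np.array(d["world_to_cam"],float)
def w(c,p):
    K,T=cal(c); return (np.linalg.inv(T)@np.r_[p,1])[:3]
def px(c,p):
    K,T=cal(c); q=K@(T@np.r_[p,1])[:3]; return q[:2]/q[2]
E
cat > a.py <<'E'
from h import *
fs=[]
for c in ("side","top"):
    f=grab_frame(c); cv2.imwrite(f"pics/{c}0.png",f)
    K,T=cal(c); print(c,"campos",np.linalg.inv(T)[:3,3].round(),K[0,0])
    for t in ["frame","rail_mid","drying_center","hook_grip","hook_crown","hook_bend","hook_tip","panel_hole","panel_center","stand","rinse_beaker_center","primer_tub_center","bottle_blue_center","bottle_orange_center","jar_center"]:
        try:
            r=boxes_of(c,t)[:2]; print(c,t,[(round(x["conf"],2),w(c,x["centre"]).round().tolist(),px(c,w(c,x["centre"])).round().tolist()) for x in r])
        except Exception as e: print(t,e)
print(sense())
E
python3 a.py; python3 -c "
import cv2,numpy as np
cv2.imwrite('pics/both0.png',cv2.resize(np.vstack([cv2.imread('pics/side0.png')]),(800,600)));cv2.imwrite('pics/t0.png',cv2.resize(cv2.imread('pics/top0.png'),(800,600)))"
```

```text
side campos [ 541. 1507. 1162.] 480.7378171991085
side frame [(0.93, [499.0, -39.0, 13.0], [247.0, 203.0])]
side rail_mid [(0.73, [498.0, -43.0, 13.0], [247.0, 203.0]), (0.56, [471.0, 405.0, 62.0], [258.0, 274.0])]
side drying_center [(0.56, [508.0, -152.0, 209.0], [245.0, 146.0])]
side hook_grip [(0.41, [509.0, 2.0, 237.0], [245.0, 161.0])]
side hook_crown [(0.61, [508.0, -2.0, 240.0], [246.0, 159.0]), (0.23, [384.0, 205.0, 51.0], [281.0, 235.0])]
side hook_bend [(0.59, [507.0, 3.0, 240.0], [246.0, 160.0])]
side hook_tip [(0.57, [515.0, 0.0, 237.0], [244.0, 160.0])]
side panel_hole [(0.62, [469.0, 407.0, 63.0], [259.0, 274.0])]
side panel_center [(0.95, [468.0, 406.0, 60.0], [259.0, 274.0])]
side stand [(0.66, [460.0, 439.0, 30.0], [262.0, 289.0])]
side rinse_beaker_center [(0.66, [385.0, 209.0, 51.0], [281.0, 236.0]), (0.59, [451.0, 570.0, 47.0], [267.0, 318.0])]
side primer_tub_center []
side bottle_blue_center [(0.56, [601.0, 44.0, 95.0], [221.0, 199.0])]
side bottle_orange_center [(0.8, [604.0, 116.0, 62.0], [219.0, 217.0])]
side jar_center [(0.71, [386.0, 206.0, 52.0], [280.0, 
[... 1282 characters left out ...]
.0])]
{'clock': 1.6, 'qpos': array([ 1.27461204e+00,  3.53023649e-01,  1.63335357e+00, -7.98637135e-07,
        1.15524098e+00, -2.42610012e-03]), 'qvel': array([-1.00501538e-04,  3.87127780e-04,  6.07721840e-05, -1.02068882e-03,
        2.59781894e-03, -2.53285314e-04]), 'joint_efforts': array([-1.91799751e-03, -6.05161858e+01, -3.42431867e+01, -1.24512749e-04,
        1.13760325e-03,  1.94174822e-05]), 'eef_pos': array([180.98972422, 598.23554699, 231.2860886 ]), 'tcp_rot': array([-3.14156711e+00,  6.68698078e-07,  2.84783479e+00]), 'contact_force': array([-0.58198857,  0.24900765, -0.80562791]), 'wrist_torque': array([ 0.01260444,  0.00954532, -0.00666472]), 'opening': 1.0008846505405793}
```

View pics/both0.png

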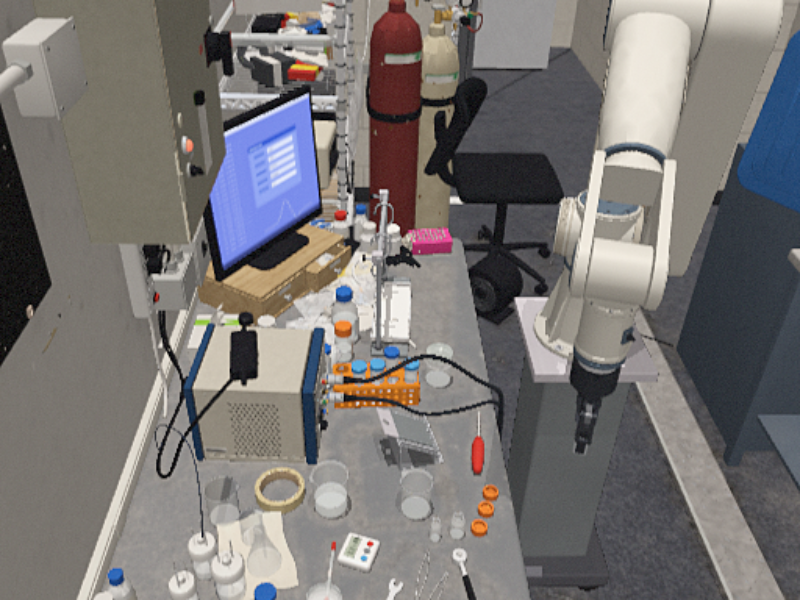

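View pics/t0.png

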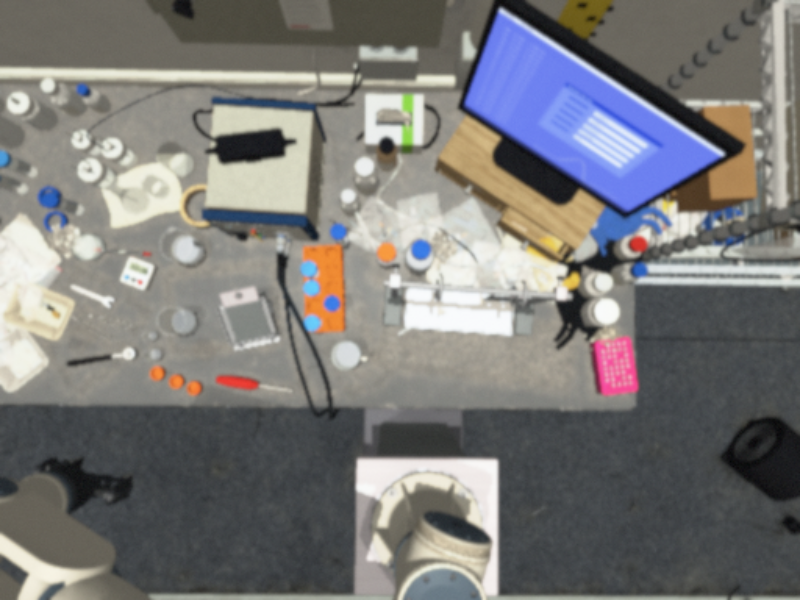

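Side view: the frame and rail appear almost end-on near (245,160) in the original pixels, with the panel on the stand at (259,274). Top view: the rail runs along row ~185 and the panel sits at (158,201). I'll zoom in on both.

```bash
python3 - <<'E'
from h import *
s=cv2.imread('pics/side0.png');t=cv2.imread('pics/top0.png')
R=lambda im,x0,x1,y0,y1,k:cv2.resize(im[y0:y1,x0:x1],None,fx=k,fy=k,interpolation=cv2.INTER_CUBIC)
a=R(t,240,370,170,220,6) #780x300
b=R(t,135,185,175,225,6) #300x300
c=R(s,220,270,110,160+0,6)
d=R(s,235,300,250,300,6)[:, :]
im=np.zeros((600,800,3),np.uint8); im[:300,:780]=a; im[300:,:300]=b; im[300:600,300:500]=R(s,225,265,110,170,5)[:,:200]; im[300:,500:800]=R(s,235,295,245,305,5)
cv2.imwrite('pics/z1.png',im)
E
```

```text
(no output)
```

View pics/z1.png

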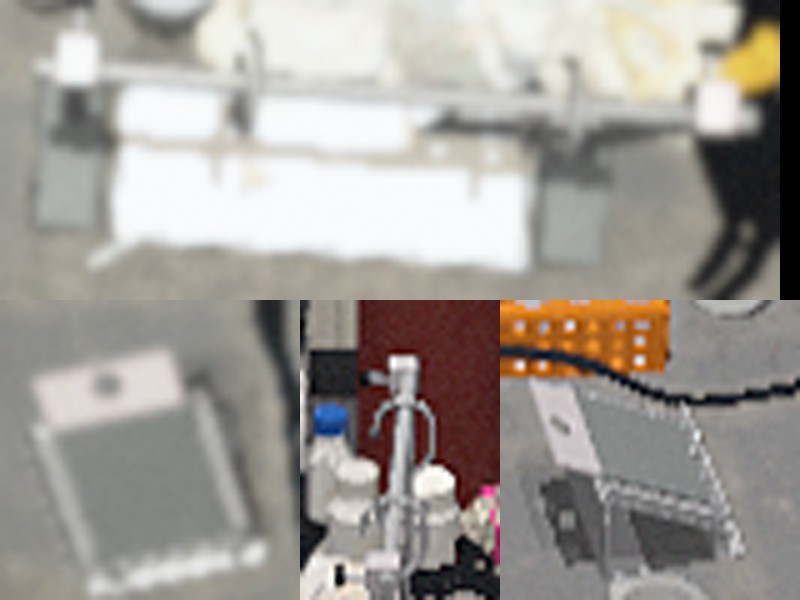

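```bash
cat >> h.py <<'E'
def ray(c,uv):
    K,T=cal(c); Ti=np.linalg.inv(T); return Ti[:3,3],Ti[:3,:3]@np.linalg.inv(K)@np.r_[uv,1]
def atz(c,uv,z):
    o,d=ray(c,uv); return o+d*(z-o[2])/d[2]
def tri(u,v):
    A=[];b=[]
    for c,p in(("top",u),("side",v)):
        o,d=ray(c,p); d/=np.linalg.norm(d); P=np.eye(3)-np.outer(d,d); A.append(P);b.append(P@o)
    return np.linalg.lstsq(np.vstack(A),np.hstack(b),rcond=None)[0]
E
python3 - <<'E'
from h import *
print("clamps",atz("top",(253,179.5),285),atz("top",(360,187.5),285))
for n,u,z in(("hook",(281.7,183.3),278),("dry",(335.3,185.5),278),("hole",(153,189.2),88)): print(n,atz("top",u,z).round(1))
print("hole tri",tri((153,189.2),(247.4,270)))
print("side clamps proj",px("side",[519,134,285]),px("side",[496,-166,285]))
# masks
for c in("top","side"):
    grab_frame(c)
    for t in("panel_center","hook_grip"):
        for r in trace(c,t)[:2]:
            m=r["mask"]; ys,xs=np.nonzero(m); q=cv2.minAreaRect(np.c_[xs,ys].astype(np.float32)); print(c,t,r["conf"],len(xs),xs.min(),xs.max(),ys.min(),ys.max(),cv2.boxPoints(q).round(1).tolist())
E
```

```text
clamps [524.42434158  75.75064938 285.        ] [ 505.89938598 -224.05959355  285.        ]
hook [515.4  -5.1 278. ]
dry [ 511.1 -156.3  278. ]
hole [504.9 405.2  88. ]
hole tri [505.51155717 407.17033833  80.63738327]
side clamps proj [243.25470819 168.97433606] [248.51022641 127.57703285]
top panel_center 0.93 711 141 172 184 218 [[140.1999969482422, 188.60000610351562], [162.10000610351562, 181.3000030517578], [172.8000030517578, 213.39999389648438], [150.89999389648438, 220.6999969482422]]
top hook_grip 0.46 3007 245 365 169 214 [[243.8000030517578, 208.6999969482422], [246.89999389648438, 168.5], [366.0, 177.5], [363.0, 217.6999969482422]]
top hook_grip 0.37 10 279 281 186 190 [[278.5, 188.5], [281.0, 186.0], [282.5, 187.5], [280.0, 190.0]]
side panel_center 0.84 511 241 277 262 286 [[237.1999969482422, 276.0], [241.3000030517578, 260.79998779296875], [280.70001220703125, 271.5], [276.5, 286.79998779296875]]
side hook_grip 0.56 16 236 240 151 156 [[235.5, 154.5], [239.5, 150.5], [241.0, 152.0], [237.0, 156.0]]
side hook_grip 0.43 590 256 276 300 332 [[256.0, 300.0], [276.0, 300.0], [276.0, 332.0], [256.0, 332.0]]
```

```bash
cat >> h.py <<'E'
from scipy.spatial.transform import Rotation as Ro
def hookR(yaw,tilt=0): # hook axes in world; tilt>0 leans hook's top toward -x (deg)
    return Ro.from_euler('z',yaw,degrees=True)*Ro.from_euler('y',-tilt,degrees=True)
def toolR(yaw,tilt=0,a=20):
    s,c=np.sin(np.radians(a)),np.cos(np.radians(a))
    return hookR(yaw,tilt)*Ro.from_matrix(np.array([[-c,0,-s],[0,1,0],[s,0,-c]]).T.T if False else np.column_stack([[-c,0,-s],[0,1,0],[s,0,-c]]))
def now():
    s=sense(); return np.array(s["eef_pos"]),Ro.from_euler('xyz',s["tcp_rot"])
def plan(p1,R1,n,p0=None,R0=None):
    if p0 is None: p0,R0=now()
    w=(R0.inv()*R1).as_rotvec()
    R=R0
    for i in range(n):
        d=R.inv().apply((np.array(p1)-p0)/n); print(d.round(1).tolist(),np.degrees(w/n).round(2).tolist())
        R=R*Ro.from_rotvec(w/n)
    return np.array(p1),R1
def tcp_for(pt,off,yaw,tilt=0,a=20): # TCP so that hook-frame point off (rel. hook_grip) is at pt
    H=hookR(yaw,tilt); T=toolR(yaw,tilt,a)
    return np.array(pt)-H.apply(off)+19*T.as_matrix()[:,2], T
E
python3 - <<'E'
from h import *
for u in((306.7,184.5),(270,182.3),(281.7,183)): print(atz("top",u,277).round(1))
p,T=tcp_for([496.5,-4,250],[0,0,0],-3.5); z=T.as_matrix()[:,2]
pre=p-90*z; print("grasp",p,"pre",pre)
q,R=now()
a,b=plan(np.array([300,450,400]),R,6)
plan(pre,T,13,a,b)
E
```

```text
[513.  -75.7 277. ]
[517.9  27.8 277. ]
[516.3  -5.2 277. ]
grasp [502.98626193  -4.39671677 232.14584021] pre [472.26186332  -2.51753205 316.71817608]
[-26.1, -17.9, -28.1] [0.0, 0.0, 0.0]
[-26.1, -17.9, -28.1] [0.0, 0.0, 0.0]
[-26.1, -17.9, -28.1] [0.0, 0.0, 0.0]
[-26.1, -17.9, -28.1] [0.0, 0.0, 0.0]
[-26.1, -17.9, -28.1] [0.0, 0.0, 0.0]
[-26.1, -17.9, -28.1] [0.0, 0.0, 0.0]
[-22.8, -29.5, 6.4] [-0.18, -1.53, -1.02]
[-22.1, -29.9, 6.9] [-0.18, -1.53, -1.02]
[-21.3, -30.3, 7.4] [-0.18, -1.53, -1.02]
[-20.6, -30.7, 7.9] [-0.18, -1.53, -1.02]
[-19.8, -31.1, 8.3] [-0.18, -1.53, -1.02]
[-19.0, -31.5, 8.7] [-0.18, -1.53, -1.02]
[-18.2, -31.8, 9.1] [-0.18, -1.53, -1.02]
[-17.4, -32.2, 9.5] [-0.18, -1.53, -1.02]
[-16.6, -32.5, 9.9] [-0.18, -1.53, -1.02]
[-15.8, -32.8, 10.2] [-0.18, -1.53, -1.02]
[-14.9, -33.1, 10.5] [-0.18, -1.53, -1.02]
[-14.0, -33.4, 10.8] [-0.18, -1.53, -1.02]
[-13.1, -33.7, 11.0] [-0.18, -1.53, -1.02]
```

servo_tool:
  rows:
    - [85,[-26,-18,-28],[0,0,0]]
    - [85,[-26,-18,-28],[0,0,0]]
    - [85,[-26,-18,-28],[0,0,0]]
    - [85,[-26,-18,-28],[0,0,0]]
    - [85,[-26,-18,-28],[0,0,0]]
    - [85,[-26,-18,-28],[0,0,0]]
    - [85,[-23,-30,6],[0,-1.5,-1]]
    - [85,[-22,-30,7],[0,-1.5,-1]]
  force: 80

```text
clock: 2.9
eef_pos: [326.1, 378.4, 387.2]
tcp_rot: [-3.141, 0.054, 2.883]
contact_force: [0.9, 1.4, 0.7]
opening: 0.993
```

servo_tool:
  rows:
    - [85,[-21,-30,7],[0,-1.5,-1]]
    - [85,[-21,-31,8],[0,-1.5,-1]]
    - [85,[-20,-31,8],[0,-1.5,-1]]
    - [85,[-19,-31,9],[0,-1.5,-1]]
    - [70,[-18,-32,9],[0,-1.5,-1]]
    - [60,[-17,-32,9],[0,-1.5,-1]]
    - [50,[-17,-32,10],[0,-1.5,-1]]
    - [50,[-16,-33,10],[0,-1.5,-1]]

```text
clock: 3.9
eef_pos: [430.8, 99.5, 340.3]
tcp_rot: [-3.118, 0.262, 3.027]
contact_force: [0.1, 0.9, -0.2]
opening: 0.583
```

```bash
python3 - <<'E'
from h import *
p,T=tcp_for([496,-4,250],[0,0,0],-3.5); z=T.as_matrix()[:,2]
print(sense()["qpos"],now()[0])
plan(p-90*z,T,6)
E
```

```text
[ 0.3258007  -0.177134    2.00430767 -0.14885119  1.09098703 -1.07356165] [430.79615745  99.53559012 340.34962408]
[-7.4, -16.0, 6.4] [-0.38, -0.84, -0.48]
[-7.2, -16.1, 6.4] [-0.38, -0.84, -0.48]
[-7.0, -16.2, 6.4] [-0.38, -0.84, -0.48]
[-6.7, -16.3, 6.4] [-0.38, -0.84, -0.48]
[-6.5, -16.4, 6.4] [-0.38, -0.84, -0.48]
[-6.3, -16.5, 6.4] [-0.38, -0.84, -0.48]
```

servo_tool:
  rows:
    - [50,[0,0,0],[0,0,0]]
    - [50,[0,0,0],[0,0,0]]

```text
clock: 4.15
eef_pos: [430.6, 100.8, 340.5]
tcp_rot: [-3.119, 0.26, 3.025]
contact_force: [0.2, 0.1, 1.0]
opening: 0.585
```

```bash
python3 - <<'E'
from h import *
p,T=tcp_for([496,-4,250],[0,0,0],-3.5); z=T.as_matrix()[:,2]
plan(p-90*z,T,4)
E
```

```text
[-11.3, -24.3, 9.7] [-0.56, -1.28, -0.74]
[-10.7, -24.5, 9.7] [-0.56, -1.28, -0.74]
[-10.2, -24.7, 9.7] [-0.56, -1.28, -0.74]
[-9.6, -24.9, 9.7] [-0.56, -1.28, -0.74]
```

Little lag. I'll go to the pre-grasp and look.

servo_tool:
  rows:
    - [50,[-11,-24.5,9.7],[-0.6,-1.3,-0.7]]
    - [50,[-11,-24.5,9.7],[-0.6,-1.3,-0.7]]
    - [50,[-10,-24.5,9.7],[-0.6,-1.3,-0.7]]
    - [50,[-10,-25,9.7],[-0.6,-1.3,-0.7]]
    - [50,[0,0,0],[0,0,0]]

```text
clock: 4.78
eef_pos: [472.0, -3.2, 316.3]
tcp_rot: [3.138, 0.35, 3.077]
contact_force: [0.4, 0.2, 0.3]
opening: 0.588
```

```bash
python3 - <<'E'
from h import *
p,T=tcp_for([496,-4,250],[0,0,0],-3.5); z=T.as_matrix()[:,2]
print(now()[0]); plan(p-90*z,T,1); 
s=grab_frame('side');t=grab_frame('top')
g=np.array([496,-4,250.]);H=hookR(-3.5)
R=lambda im,x0,x1,y0,y1,k:cv2.resize(im[y0:y1,x0:x1],None,fx=k,fy=k,interpolation=cv2.INTER_CUBIC)
im=np.zeros((600,800,3),np.uint8); 
a=R(s,215,275,110,210,6); b=R(t,250,320,150,220,6)
for o in([0,0,0],[22,0,37],[25,0,-86],[6,0,-54],[43,0,-65]):
    for c,I,x0,y0 in(('side',a,215,110),('top',b,250,150)):
        u=px(c,g+H.apply(o)); cv2.circle(I,tuple(int(v) for v in ((u-[x0,y0]+.5)*6)),3,(0,0,255),1)
im[:600,:360]=a; im[:420,370:790]=b
cv2.imwrite('pics/z2.png',im)
E
```

```text
[472.02002686  -3.16327883 316.29412297]
[0.1, 0.6, -0.5] [0.11, 0.05, -0.18]
```

View pics/z2.png

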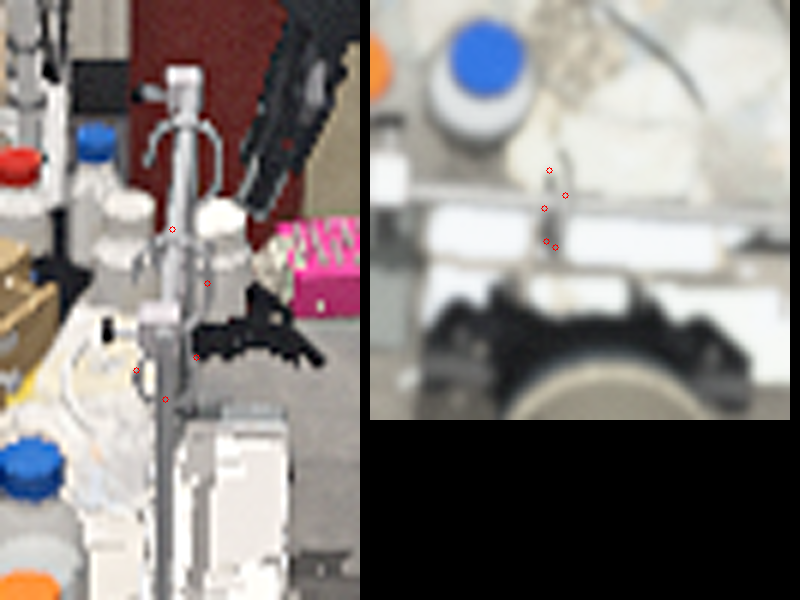

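Side crop: the drying hook is at (185,125). The loose hook's bends line up with my projected points, e.g. the lower bend at (140,385). Top crop: the shank streak at (553,235) matches too. I'll descend along the tool axis.

servo_tool:
  rows:
    - [50,[0,0.6,22],[0,0,0]]
    - [50,[0,0,22],[0,0,0]]
    - [50,[0,0,20],[0,0,0]]
    - [50,[0,0,15],[0,0,0]]
    - [50,[0,0,10],[0,0,0]]
    - [50,[0,0,0],[0,0,0]]

```text
clock: 5.62
eef_pos: [502.4, -3.5, 232.6]
tcp_rot: [3.139, 0.35, 3.079]
contact_force: [-0.3, -0.7, 0.3]
opening: 0.588
```

servo_tool:
  rows:
    - [30,[0,0,0],[0,0,0]]
    - [20,[0,0,0],[0,0,0]]
    - [10,[0,0,0],[0,0,0]]
    - [0,[0,0,0],[0,0,0]]
    - [0,[0,0,0],[0,0,0]]
    - [0,[0,0,0],[0,0,0]]
    - [0,[0,0,0],[0,0,0]]
  force: 90

```text
clock: 6.5
eef_pos: [502.7, -4.0, 233.2]
tcp_rot: [3.139, 0.351, 3.079]
contact_force: [-0.5, -2.4, 4.1]
opening: 0.043
```

servo_tool:
  rows:
    - [0,[0,0,0],[0,0,0]]
    - [0,[0,0,0],[0,0,0]]
    - [0,[-1.4,0,-3.8],[0,0,0]]
    - [0,[-1.4,0,-3.8],[0,0,0]]
    - [0,[0,0,0],[0,0,0]]

```text
clock: 7.12
eef_pos: [502.6, -3.8, 241.3]
tcp_rot: [3.139, 0.351, 3.079]
contact_force: [-1.2, 0.6, -0.4]
opening: 0.045
```

```bash
cat > see.py <<'E'
import sys
from h import *
# overlay of hook model from tool pose; args: name, crop boxes side, top; yaw-free (hook from tool R)
def hookpts(a=20):
    p,R=now(); H=R*toolR(0,0,a).inv(); g=p-19*R.as_matrix()[:,2]
    return g,H
def see(name,sb,tb,k=6,pts=([0,0,0],[22,0,37],[25,0,-86],[6,0,-54],[43,0,-65]),extra=()):
    g,H=hookpts(); im=np.zeros((600,800,3),np.uint8); off=0
    for c,(x0,y0,w,h) in(('side',sb),('top',tb)):
        I=grab_frame(c); I=cv2.resize(I[y0:y0+h,x0:x0+w],None,fx=k,fy=k,interpolation=cv2.INTER_CUBIC)
        P=[(g+H.apply(o),(0,0,255)) for o in pts]+[(np.array(e),(0,255,0)) for e in extra]
        for q,col in P: cv2.circle(I,tuple(int(v) for v in ((px(c,q)-[x0,y0]+.5)*k)),3,col,1)
        im[:h*k,off:off+w*k]=I; off+=w*k+4
    cv2.imwrite(f'pics/{name}.png',im); print(g.round(1),H.as_euler('zyx',degrees=True).round(1))
E
python3 -c "
from see import *
print(sense()['contact_force'],sense()['opening'])
see('z3',(215,100,60,100),(250,150,70,70))"
```

```text
[-1.2112159   0.62908203 -0.36654298] 0.04479705882562691
[496.1  -3.4 259.2] [-3.5 -0.1  0.1]
```

View pics/z3.png

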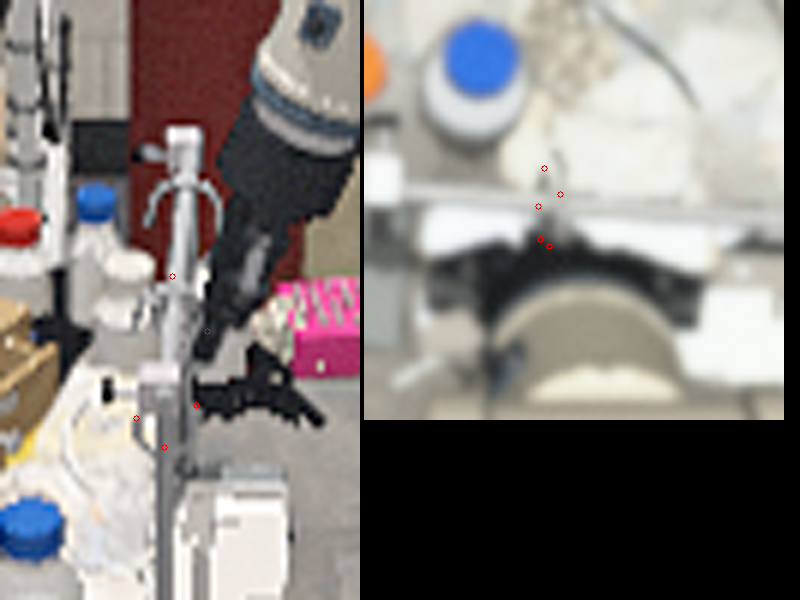

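servo_tool:
  rows:
    - [0,[-4.6,0,-12.5],[0,0,0]]
    - [0,[-4.6,0,-12.5],[0,0,0]]
    - [0,[-4.6,0,-12.5],[0,0,0]]
    - [0,[-2,0,-5],[0,0,0]]
    - [0,[18.8,0,-6.8],[0,0,0]]
    - [0,[18.8,0,-6.8],[0,0,0]]
    - [0,[18.8,0,-6.8],[0,0,0]]
    - [0,[0,0,0],[0,0,0]]

```text
clock: 8.22
eef_pos: [441.9, -0.2, 286.7]
tcp_rot: [3.139, 0.353, 3.079]
contact_force: [0.4, -0.2, 0.3]
opening: 0.043
```

```bash
python3 - <<'E'
from h import *
print(now()[0],sense()["opening"])
# stand: hole (505,406,87), yaw 18.5, tilt 25 ; tip 60 beyond edge and ~ well above
yaw=18.5;hole=np.array([505,406,87.])
H=hookR(yaw)
tgt=hole+H.apply([75,0,40])
p,T=tcp_for(tgt,[6,0,-54],yaw,0)
print(p); plan(p,T,16)
E
```

```text
[ 4.41948139e+02 -2.32806960e-01  2.86715250e+02] 0.04301208512168666
[576.59690227 429.95598839 163.14584021]
[-3.6, 27.3, 9.6] [-0.46, 0.01, -1.3]
[-4.2, 27.2, 9.9] [-0.46, 0.01, -1.3]
[-4.9, 27.0, 10.1] [-0.46, 0.01, -1.3]
[-5.5, 26.8, 10.3] [-0.46, 0.01, -1.3]
[-6.1, 26.6, 10.5] [-0.46, 0.01, -1.3]
[-6.7, 26.3, 10.7] [-0.46, 0.01, -1.3]
[-7.3, 26.1, 10.9] [-0.46, 0.01, -1.3]
[-7.9, 25.8, 11.1] [-0.46, 0.01, -1.3]
[-8.5, 25.6, 11.4] [-0.46, 0.01, -1.3]
[-9.0, 25.3, 11.6] [-0.46, 0.01, -1.3]
[-9.6, 25.0, 11.8] [-0.46, 0.01, -1.3]
[-10.2, 24.6, 12.0] [-0.46, 0.01, -1.3]
[-10.7, 24.3, 12.2] [-0.46, 0.01, -1.3]
[-11.3, 24.0, 12.3] [-0.46, 0.01, -1.3]
[-11.8, 23.6, 12.5] [-0.46, 0.01, -1.3]
[-12.4, 23.2, 12.7] [-0.46, 0.01, -1.3]
```

```bash
python3 - <<'E'
from h import *
print(atz("side",(205,294),0),atz("side",(123,293),0), atz("top",(204,150),0),atz("top",(204,150),150),atz("side",(201,211),150))
yaw=18.5;hole=np.array([505,406,87.])
H=hookR(yaw)
tgt=hole+H.apply([28,0,80])
p,T=tcp_for(tgt,[6,0,-54],yaw,0)
print(p); plan(p,T,16)
E
```

```text
[640.69344847 433.15761819   0.        ] [902.3595635  428.14753036   0.        ] [653.35829071 250.4483622    0.        ] [628.10564752 231.12848859 150.        ] [663.10813772 192.52102982 150.        ]
[532.02569047 415.04266954 203.14584021]
[-1.9, 26.2, 6.4] [-0.46, 0.01, -1.3]
[-2.5, 26.1, 6.6] [-0.46, 0.01, -1.3]
[-3.1, 26.0, 6.8] [-0.46, 0.01, -1.3]
[-3.7, 25.9, 7.0] [-0.46, 0.01, -1.3]
[-4.3, 25.7, 7.2] [-0.46, 0.01, -1.3]
[-4.9, 25.6, 7.4] [-0.46, 0.01, -1.3]
[-5.5, 25.4, 7.6] [-0.46, 0.01, -1.3]
[-6.0, 25.2, 7.8] [-0.46, 0.01, -1.3]
[-6.6, 25.0, 8.0] [-0.46, 0.01, -1.3]
[-7.2, 24.8, 8.2] [-0.46, 0.01, -1.3]
[-7.7, 24.5, 8.4] [-0.46, 0.01, -1.3]
[-8.3, 24.3, 8.6] [-0.46, 0.01, -1.3]
[-8.8, 24.0, 8.8] [-0.46, 0.01, -1.3]
[-9.4, 23.7, 9.0] [-0.46, 0.01, -1.3]
[-9.9, 23.5, 9.2] [-0.46, 0.01, -1.3]
[-10.4, 23.1, 9.4] [-0.46, 0.01, -1.3]
```

servo_tool:
  rows:
    - [0,[-2,26,6],[-0.5,0,-1.3]]
    - [0,[-2.5,26,6],[-0.5,0,-1.3]]
    - [0,[-3,26,6.5],[-0.5,0,-1.3]]
    - [0,[-4,26,7],[-0.5,0,-1.3]]
    - [0,[-4,26,7],[-0.5,0,-1.3]]
    - [0,[-5,25.5,7.5],[-0.5,0,-1.3]]
    - [0,[-5.5,25.5,7.5],[-0.5,0,-1.3]]
    - [0,[-6,25,8],[-0.5,0,-1.3]]

```text
clock: 9.22
eef_pos: [488.3, 208.7, 246.2]
tcp_rot: [3.135, 0.353, -3.01]
contact_force: [0.9, -0.8, -1.1]
opening: 0.047
```

servo_tool:
  rows:
    - [0,[-6.5,25,8],[-0.5,0,-1.3]]
    - [0,[-7,25,8],[-0.5,0,-1.3]]
    - [0,[-8,24.5,8.5],[-0.5,0,-1.3]]
    - [0,[-8,24,8.5],[-0.5,0,-1.3]]
    - [0,[-9,24,9],[-0.5,0,-1.3]]
    - [0,[-9.5,24,9],[-0.5,0,-1.3]]
    - [0,[-10,23,9],[-0.5,0,-1.3]]
    - [0,[0,0,0],[0,0,0]]

```text
clock: 10.22
eef_pos: [526.6, 390.9, 210.1]
tcp_rot: [3.133, 0.352, -2.84]
contact_force: [0.2, 0.6, -0.8]
opening: 0.041
```

```bash
python3 -c "
from see import *
hole=[505,406,87];P=Ro.from_euler('zy',[18.5,-30],degrees=True)
C=[np.array(hole)+P.apply(v) for v in([0,0,0],[13,38,1.5],[13,-38,1.5],[-107,38,1.5],[-107,-38,1.5])]
see('z4',(215,215,66,100),(125,150,66,80),extra=C)
yaw=18.5;p,T=tcp_for(np.array(hole)+hookR(yaw).apply([28,0,80]),[6,0,-54],yaw);print(now()[0]);plan(p,T,1)"
```

```text
[520.4 388.8 228. ] [17.4 -0.   0.5]
[526.08952482 389.0039075  210.32060283]
[-10.1, 23.0, 11.5] [0.02, 0.16, -1.22]
```

View pics/z4.png

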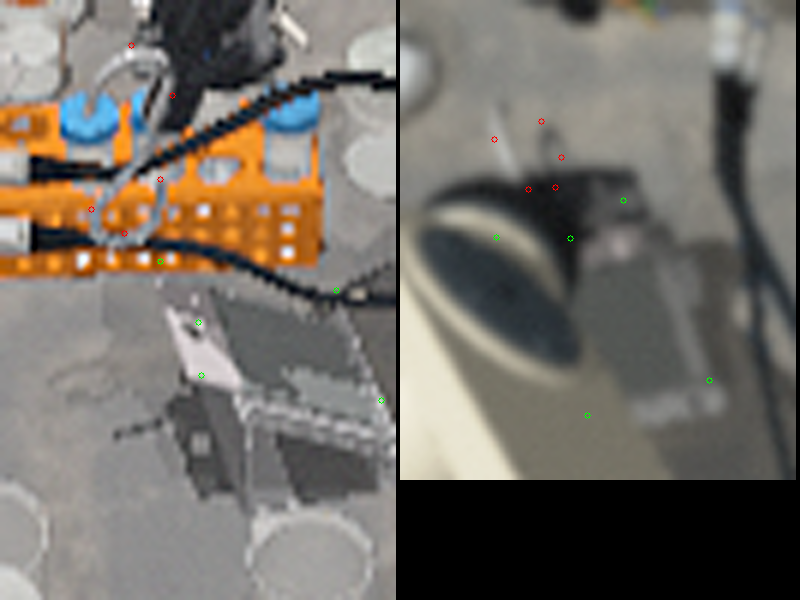

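```bash
python3 - <<'E'
from h import *
from scipy.optimize import minimize
f=grab_frame('side'); m=trace('side','panel_center')[0]["mask"]
def corners(v):
    P=Ro.from_euler('ZY',[v[3],-30],degrees=True); return [np.array(v[:3])+P.apply(c) for c in([13,38,1.5],[13,-38,1.5],[-107,-38,1.5],[-107,38,1.5])]
def iou(v):
    im=np.zeros((384*4,512*4),np.uint8); q=np.array([px('side',c) for c in corners(v)])
    cv2.fillPoly(im,[((q+.5)*64).round().astype(np.int32)],1,shift=4)
    M=cv2.resize(m.astype(np.uint8),None,fx=4,fy=4,interpolation=cv2.INTER_NEAREST)
    return (im&M).sum()/(im|M).sum()
def top(v):
    q=[px('top',c) for c in corners(v)[:2]]
    return np.hypot(*(q[0]-[140.5,188.7])),np.hypot(*(q[1]-[162,181.5]))
for z,wt in((87,0),(87,.03),(87,.3),(None,.03)):
    g=(lambda v:np.r_[v[:2],z,v[2]]) if z else (lambda v:np.r_[v[:2],v[3],v[2]])
    c=lambda v:-iou(g(v))+wt*sum(d*d for d in top(g(v)))
    x0=[505,404,18.5]+([] if z else [85])
    best=minimize(c,x0,method='Nelder-Mead',options=dict(initial_simplex=np.vstack([x0]+[np.array(x0)+6*np.eye(len(x0))[i] for i in range(len(x0))])))
    v=g(best.x); print(z,wt,v.round(1),round(iou(v),3),top(v),"hole px",px('side',v[:3]),px('top',v[:3]))
v0=v
I=f[215:315,215:315].copy(); I=cv2.resize(I,None,fx=6,fy=6,interpolation=cv2.INTER_CUBIC)
cv2.polylines(I,[np.array([(px('side',c)-215+.5)*6 for c in corners(v)]).astype(int)],True,(0,255,0)); cv2.imwrite('pics/z5.png',I)
E
```

```text
87 0 [509.2 415.4  87.    9.9] 0.914 (np.float64(3.808447754138002), np.float64(2.073395432303365)) hole px [246.36077521 270.41494582] [150.02139314 187.87811602]
87 0.03 [509.3 408.9  87.   14.8] 0.752 (np.float64(1.7128674220697575), np.float64(0.3843871249552711)) hole px [246.3075696  268.94438566] [151.99146402 187.87932521]Traceback (most recent call last):
  File "<stdin>", line 18, in <module>
    res = _minimize_neldermead(fun, x0, args, callback, bounds=bounds,
                               **options)
    fxr = func(xr)
    fx = function(np.copy(x), *(wrapper_args + args))
  File "<stdin>", line 16, in <lambda>
  File "<stdin>", line 7, in iou
  File "h.py", line 8, in px
    K,T=cal(c); q=K@(T@np.r_[p,1])[:3]; return q[:2]/q[2]
        ~~~^^^
  File "h.py", line 4, in cal
    d=get_calibration(c); return np.array(d["intrinsics"],float),np.array(d["world_to_cam"],float)
ValueError: time passes only in moves, steps and waits
```

```bash
python3 - <<'E'
s=open('h.py').read()
s=s.replace("def cal(c):\n    d=get","from functools import lru_cache\n@lru_cache\ndef cal(c):\n    d=get")
open('h.py','w').write(s)
E
cat > fit.py <<'E'
from h import *
from scipy.optimize import minimize
f=grab_frame('side'); m=trace('side','panel_center')[0]["mask"]
def corners(v):
    P=Ro.from_euler('ZY',[v[3],-30],degrees=True); return [np.array(v[:3])+P.apply(c) for c in([13,38,1.5],[13,-38,1.5],[-107,-38,1.5],[-107,38,1.5])]
M=cv2.resize(m.astype(np.uint8),None,fx=4,fy=4,interpolation=cv2.INTER_NEAREST)
def iou(v):
    im=np.zeros((384*4,512*4),np.uint8); q=np.array([px('side',c) for c in corners(v)])
    cv2.fillPoly(im,[((q+.5)*64).round().astype(np.int32)],1,shift=4)
    return (im&M).sum()/(im|M).sum()
def top(v):
    q=[px('top',c) for c in corners(v)[:2]]+[px('top',v[:3])]
    return [np.round(a-b,1) for a,b in zip(q,([140.3,187.5],[163.7,182.8],[152.5,188.7]))]
def tc(v):
    q=[px('top',c) for c in corners(v)[:2]]+[px('top',v[:3])]
    return sum(((a-b)**2).sum() for a,b in zip(q,([140.3,187.5],[163.7,182.8],[152.5,188.7])))
for z,wt in((87,0.01),(87,.1),(None,.01)):
    g=(lambda v:np.r_[v[:2],z,v[2]]) if z else (lambda v:np.r_[v[:2],v[3],v[2]])
    c=lambda v:-iou(g(v))+wt*tc(g(v))
    x0=[505,404,12]+([] if z else [85])
    best=minimize(c,x0,method='Nelder-Mead',options=dict(initial_simplex=np.vstack([x0]+[np.array(x0)+6*np.eye(len(x0))[i] for i in range(len(x0))])))
    v=g(best.x); print(z,wt,v.round(1),round(iou(v),3),top(v),"hole px",px('side',v[:3]),px('top',v[:3]))
    if wt==.01 and z: v0=v
out=np.zeros((600,800,3),np.uint8)
for i,(I,x0,y0,c) in enumerate(((f,230,240,'side'),(cv2.imread('pics/top0.png'),130,170,'top'))):
    I=cv2.resize(I[y0:y0+50,x0:x0+50],None,fx=8,fy=8,interpolation=cv2.INTER_CUBIC)
    cv2.polylines(I,[np.array([(px(c,k)-[x0,y0]+.5)*8 for k in corners(v0)]).astype(int)],True,(0,255,0)); cv2.circle(I,tuple(int(k) for k in (px(c,v0[:3])-[x0,y0]+.5)*8),3,(0,0,255),1)
    out[:400,i*400:i*400+400]=I
cv2.imwrite('pics/z5.png',out)
E
python3 fit.py
```

```text
87 0.01 [509.  408.9  87.    7.7] 0.864 [array([-0.8, -1.5]), array([-1.2,  0.5]), array([-0.5, -0.7])] hole px [246.39214724 268.9427045 ] [151.99127928 187.95950554]
87 0.1 [507.4 405.8  87.   11. ] 0.716 [array([ 0.1, -0.3]), array([-0.5,  0.3]), array([ 0.4, -0.2])] hole px [246.88395655 268.23386686] [152.93090458 188.45129898]
None 0.01 [508.2 407.8  79.2  12.3] 0.938 [array([ 0.1, -0.1]), array([-0.7,  0. ]), array([ 0.5, -0.3])] hole px [246.6111947  270.48323644] [152.96317079 188.35992884]
```

View pics/z5.png

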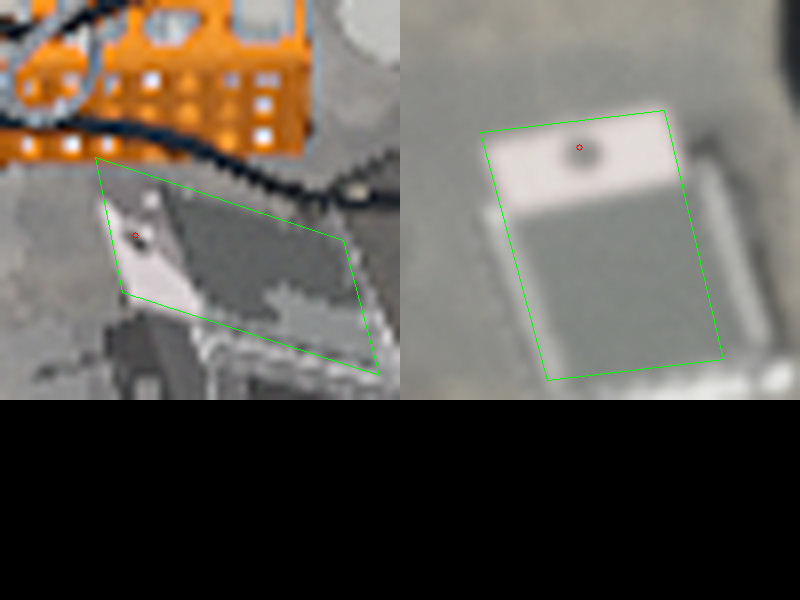

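The side overlay shows the panel about 1.5–2 px lower than the model. In the top view the outline and the hole at (152.5,188.5) agree, and with perspective included the yaw is about 11.5°. Next I tilt the hook by 30° so the tip is normal to the panel, and approach from beyond the hole edge.

```bash
cat > wp.py <<'E'
from h import *
hole=atz("top",(152.9,188.4),85.5); yaw=11.5
P=Ro.from_euler('ZY',[yaw,-30],degrees=True)
def W(off): return tcp_for(hole+P.apply(off),[6,0,-54],yaw,30)
E
python3 - <<'E'
from wp import *
print(hole)
a,b=plan(*W([25,0,45]),8); print(a)
a,b=plan(*W([25,0,-9.5]),4,a,b);print(a)
a,b=plan(*W([1.5,0,-9.5]),3,a,b)
E
```

```text
[507.69128858 406.28783431  85.5       ]
[5.5, 3.0, 3.7] [0.47, -3.72, 0.57]
[5.7, 3.0, 3.3] [0.47, -3.72, 0.57]
[5.9, 3.0, 2.9] [0.47, -3.72, 0.57]
[6.2, 2.9, 2.5] [0.47, -3.72, 0.57]
[6.3, 2.9, 2.0] [0.47, -3.72, 0.57]
[6.5, 2.8, 1.6] [0.47, -3.72, 0.57]
[6.6, 2.8, 1.1] [0.47, -3.72, 0.57]
[6.7, 2.7, 0.7] [0.47, -3.72, 0.57]
[489.57182139 402.60138704 168.52355039]
[4.7, 0.0, 12.8] [0.0, 0.0, 0.0]
[4.7, 0.0, 12.8] [0.0, 0.0, 0.0]
[4.7, 0.0, 12.8] [0.0, 0.0, 0.0]
[4.7, 0.0, 12.8] [0.0, 0.0, 0.0]
[516.2747696  408.03416326 121.32516588]
[7.4, -0.0, -2.7] [0.0, 0.0, 0.0]
[7.4, -0.0, -2.7] [0.0, 0.0, 0.0]
[7.4, -0.0, -2.7] [0.0, 0.0, 0.0]
```

servo_tool:
  rows:
    - [0,[5.5,3,3.7],[0.5,-3.7,0.6]]
    - [0,[5.7,3,3.3],[0.5,-3.7,0.6]]
    - [0,[5.9,3,2.9],[0.5,-3.7,0.6]]
    - [0,[6.2,3,2.5],[0.5,-3.7,0.6]]
    - [0,[6.3,3,2],[0.5,-3.7,0.6]]
    - [0,[6.5,3,1.6],[0.5,-3.7,0.6]]
    - [0,[6.6,3,1.1],[0.5,-3.7,0.6]]
    - [0,[6.7,3,0.7],[0.5,-3.7,0.6]]

```text
clock: 11.52
eef_pos: [487.0, 416.5, 206.6]
tcp_rot: [-3.112, 0.791, -2.946]
contact_force: [0.8, 0.1, -0.5]
opening: 0.044
```

servo_tool:
  rows:
    - [0,[0,0,0],[0,0,0]]
    - [0,[0,0,0],[0,0,0]]

```text
clock: 11.78
eef_pos: [487.2, 416.5, 206.0]
tcp_rot: [-3.112, 0.79, -2.944]
contact_force: [0.6, 0.2, -0.2]
opening: 0.038
```

```bash
python3 - <<'E'
from wp import *
from see import *
print(now()[0])
plan(*W([25,0,45]),1); plan(*W([25,0,-9.5]),4)
g,H=hookpts(); print(P.inv().apply(g+H.apply([6,0,-54])-hole), px('top',g+H.apply([6,0,-54])))
see('z6',(215,215,66,100),(130,150,66,80),extra=[hole,hole+P.apply([13,38,0]),hole+P.apply([13,-38,0])])
E
```

```text
[487.16230713 416.48018212 205.98937215]
[26.9, -13.3, 26.5] [-1.83, -4.76, -0.06]
[10.3, -2.9, 19.8] [-0.46, -1.19, -0.02]
[10.7, -3.1, 19.5] [-0.46, -1.19, -0.02]
[11.1, -3.2, 19.3] [-0.46, -1.19, -0.02]
[11.5, -3.4, 19.0] [-0.46, -1.19, -0.02]
[41.08118511 13.034986   77.42518007] [141.2593787 188.4318168]
[473.8 414.4 219.4] [ 11.2 -25.    3.6]
```

View pics/z6.png

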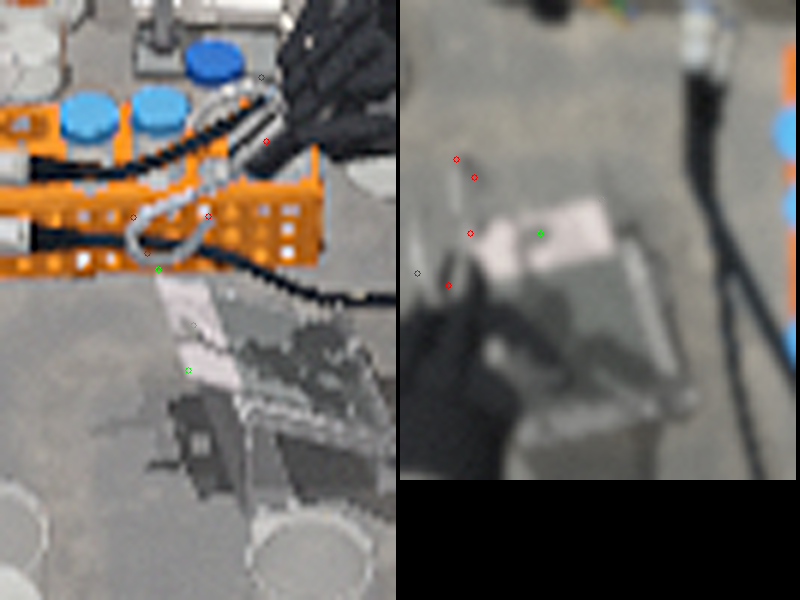

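Top crop: the projected hole (540,233) and hook points lie on what is visible. Side crop: both the hook and the panel appear about 1 px low, the same offset for each. The last move fell short because of joint limits, so I'll check the joints and go on slowly.

```bash
python3 - <<'E'
from wp import *
print(sense()["qpos"].round(2))
plan(*W([25,0,45]),8)
E
```

```text
[ 0.99  0.27  2.1  -1.29  0.58  0.31]
[3.4, -1.6, 3.3] [-0.23, -0.6, -0.01]
[3.4, -1.6, 3.2] [-0.23, -0.6, -0.01]
[3.4, -1.6, 3.2] [-0.23, -0.6, -0.01]
[3.5, -1.7, 3.2] [-0.23, -0.6, -0.01]
[3.5, -1.7, 3.1] [-0.23, -0.6, -0.01]
[3.5, -1.7, 3.1] [-0.23, -0.6, -0.01]
[3.6, -1.7, 3.0] [-0.23, -0.6, -0.01]
[3.6, -1.7, 3.0] [-0.23, -0.6, -0.01]
```

```bash
cat > wp.py <<'E'
from h import *
hole=atz("top",(152.9,188.4),85.5); yaw=20; tilt=17
P=Ro.from_euler('ZY',[11.5,-30],degrees=True)
def W(off): return tcp_for(hole+P.apply(off),[6,0,-54],yaw,tilt)
def clr(off): # min dist hook slant/bend axis to panel slab (panel frame)
    H=hookR(yaw,tilt); t=np.linspace(0,1,200)[:,None]
    L=np.vstack([[0,0,12]*(1-t)+t*np.array([0,0,-10]),np.array([0,0,-10])*(1-t)+t*np.array([43,0,-65])]); an=np.linspace(-.1,np.pi,100)
    L=np.vstack([L,np.c_[25+18*np.cos(an),0*an,-68-18*np.sin(an)]])
    q=P.inv().apply(hole+P.apply(off)+H.apply(L-np.array([6,0,-54])))-hole*0
    q=P.inv().apply(P.apply(off)+H.apply(L-np.array([6,0,-54])))
    d=np.maximum(0,np.c_[q[:,0]-13,np.abs(q[:,1])-38,np.abs(q[:,2])-1.5]); return np.linalg.norm(d,axis=1).min()-3
E
python3 - <<'E'
from wp import *
for o in([25,0,45],[25,0,-9],[12,0,-9],[2,0,-9],[2,0,-8],[2,0,-6.5],[0,0,-8],[1,0,0],[0,0,8]): print(o,round(clr(np.array(o)),1))
plan(*W([25,0,45]),8)
E
```

```text
[25, 0, 45] 16.4
[25, 0, -9] 20.5
[12, 0, -9] 14.0
[2, 0, -9] 4.9
[2, 0, -8] 5.3
[2, 0, -6.5] 6.0
[0, 0, -8] 3.5
[1, 0, 0] 7.8
[0, 0, 8] 1.3
[2.4, -1.8, 3.7] [-0.93, 1.02, -0.84]
[2.4, -1.8, 3.7] [-0.93, 1.02, -0.84]
[2.3, -1.8, 3.7] [-0.93, 1.02, -0.84]
[2.3, -1.9, 3.7] [-0.93, 1.02, -0.84]
[2.2, -1.9, 3.7] [-0.93, 1.02, -0.84]
[2.2, -1.9, 3.8] [-0.93, 1.02, -0.84]
[2.2, -1.9, 3.8] [-0.93, 1.02, -0.84]
[2.1, -2.0, 3.8] [-0.93, 1.02, -0.84]
```

Clearances are fine with the reduced tilt.

servo_tool:
  rows:
    - [0,[2.4,-1.8,3.7],[-0.9,1,-0.8]]
    - [0,[2.4,-1.8,3.7],[-0.9,1,-0.8]]
    - [0,[2.3,-1.8,3.7],[-0.9,1,-0.8]]
    - [0,[2.3,-1.9,3.7],[-0.9,1,-0.8]]
    - [0,[2.2,-1.9,3.7],[-0.9,1,-0.8]]
    - [0,[2.2,-1.9,3.8],[-0.9,1,-0.8]]
    - [0,[2.2,-1.9,3.8],[-0.9,1,-0.8]]
    - [0,[2.1,-2,3.8],[-0.9,1,-0.8]]

```text
clock: 12.88
eef_pos: [497.5, 402.6, 171.5]
tcp_rot: [-3.142, 0.648, -2.799]
contact_force: [-0.1, 0.6, -1.4]
opening: 0.05
```

```bash
python3 - <<'E'
from wp import *
print(sense()["qpos"].round(2),now()[0])
plan(*W([25,0,45]),1)
a,b=plan(*W([25,0,-9]),6)
plan(*W([2,0,-8.5]),4,a,b)
E
```

```text
[ 0.83  0.27  2.11 -1.04  0.33 -0.16] [497.5313231  402.61724288 171.54306942]
[0.0, 0.1, -0.2] [-0.22, 0.12, -0.29]
[1.2, -0.6, 8.9] [-0.04, 0.02, -0.05]
[1.2, -0.6, 8.9] [-0.04, 0.02, -0.05]
[1.1, -0.6, 8.9] [-0.04, 0.02, -0.05]
[1.1, -0.6, 8.9] [-0.04, 0.02, -0.05]
[1.1, -0.6, 8.9] [-0.04, 0.02, -0.05]
[1.1, -0.6, 8.9] [-0.04, 0.02, -0.05]
[5.6, 0.7, -0.8] [0.0, 0.0, 0.0]
[5.6, 0.7, -0.8] [0.0, 0.0, 0.0]
[5.6, 0.7, -0.8] [0.0, 0.0, 0.0]
[5.6, 0.7, -0.8] [0.0, 0.0, 0.0]
```

servo_tool:
  rows:
    - [0,[1.2,-0.6,8.9],[-0.2,0.1,-0.3]]
    - [0,[1.2,-0.6,8.9],[0,0,0]]
    - [0,[1.1,-0.6,8.9],[0,0,0]]
    - [0,[0,0,0],[0,0,0]]

```text
clock: 13.38
eef_pos: [510.4, 405.8, 147.4]
tcp_rot: [-3.14, 0.646, -2.792]
contact_force: [0.4, 0.4, -1.6]
opening: 0.043
```

```bash
python3 - <<'E'
from wp import *
print(sense()["qpos"].round(2),now()[0])
a,b=plan(*W([25,0,-9]),4)
plan(*W([2,0,-8.5]),4,a,b)
E
```

```text
[ 0.81  0.32  2.1  -1.16  0.3  -0.05] [510.36555101 405.77308747 147.43256297]
[0.7, -0.6, 6.5] [-0.02, 0.0, 0.01]
[0.7, -0.6, 6.5] [-0.02, 0.0, 0.01]
[0.7, -0.6, 6.5] [-0.02, 0.0, 0.01]
[0.7, -0.6, 6.5] [-0.02, 0.0, 0.01]
[5.6, 0.7, -0.8] [0.0, 0.0, 0.0]
[5.6, 0.7, -0.8] [0.0, 0.0, 0.0]
[5.6, 0.7, -0.8] [0.0, 0.0, 0.0]
[5.6, 0.7, -0.8] [0.0, 0.0, 0.0]
```

```bash
python3 - <<'E'
import wp; from wp import *
for y,t in((20,8),(26,10),(28,12),(32,12)):
    wp.yaw,wp.tilt=y,t; print(y,t,[round(clr(np.array(o)),1) for o in([25,0,-9],[2,0,-9],[2,0,-8],[2,0,-6.5],[2,0,0],[2,0,8])])
wp.yaw,wp.tilt=28,11
a,b=plan(*W([25,0,18]),8)
plan(*W([25,0,-9]),4,a,b)
E
sed -i 's/yaw=20; tilt=17/yaw=28; tilt=11/' wp.py
```

```text
20 8 [np.float64(19.2), np.float64(5.8), np.float64(6.1), np.float64(6.5), np.float64(8.3), np.float64(0.8)]
26 10 [np.float64(19.4), np.float64(5.4), np.float64(5.7), np.float64(6.2), np.float64(8.1), np.float64(0.9)]
28 12 [np.float64(19.7), np.float64(5.2), np.float64(5.5), np.float64(6.0), np.float64(8.1), np.float64(1.0)]
32 12 [np.float64(19.6), np.float64(5.0), np.float64(5.3), np.float64(5.8), np.float64(7.8), np.float64(1.0)]
[-0.5, -0.2, 0.1] [-0.57, 0.75, -0.83]
[-0.5, -0.2, 0.1] [-0.57, 0.75, -0.83]
[-0.5, -0.2, 0.1] [-0.57, 0.75, -0.83]
[-0.5, -0.2, 0.1] [-0.57, 0.75, -0.83]
[-0.5, -0.2, 0.1] [-0.57, 0.75, -0.83]
[-0.5, -0.2, 0.1] [-0.57, 0.75, -0.83]
[-0.5, -0.2, 0.1] [-0.57, 0.75, -0.83]
[-0.5, -0.2, 0.1] [-0.57, 0.75, -0.83]
[0.2, -1.0, 6.7] [0.0, 0.0, 0.0]
[0.2, -1.0, 6.7] [0.0, 0.0, 0.0]
[0.2, -1.0, 6.7] [0.0, 0.0, 0.0]
[0.2, -1.0, 6.7] [0.0, 0.0, 0.0]
```

servo_tool:
  rows:
    - [0,[-0.5,-0.2,0.1],[-0.6,0.8,-0.8]]
    - [0,[-0.5,-0.2,0.1],[-0.6,0.8,-0.8]]
    - [0,[-0.5,-0.2,0.1],[-0.6,0.8,-0.8]]
    - [0,[-0.5,-0.2,0.1],[-0.6,0.8,-0.8]]
    - [0,[-0.5,-0.2,0.1],[-0.6,0.8,-0.8]]
    - [0,[-0.5,-0.2,0.1],[-0.6,0.8,-0.8]]
    - [0,[-0.5,-0.2,0.1],[-0.6,0.8,-0.8]]
    - [0,[-0.5,-0.2,0.1],[-0.6,0.8,-0.8]]

```text
clock: 14.38
eef_pos: [514.3, 406.2, 150.2]
tcp_rot: [3.134, 0.535, -2.657]
contact_force: [-0.2, 0.4, -1.0]
opening: 0.046
```

```bash
python3 - <<'E'
from wp import *
print(sense()["qpos"].round(2),now()[0])
a,b=plan(*W([25,0,-9]),4)
plan(*W([2,0,-8.5]),4,a,b)
E
```

```text
[ 0.73  0.31  2.04 -0.41  0.29 -0.97] [514.29890831 406.15672354 150.19984551]
[0.3, -1.1, 6.9] [0.09, -0.09, -0.05]
[0.3, -1.1, 6.9] [0.09, -0.09, -0.05]
[0.4, -1.1, 6.9] [0.09, -0.09, -0.05]
[0.4, -1.1, 6.9] [0.09, -0.09, -0.05]
[5.6, 1.4, -0.1] [0.0, 0.0, 0.0]
[5.6, 1.4, -0.1] [0.0, 0.0, 0.0]
[5.6, 1.4, -0.1] [0.0, 0.0, 0.0]
[5.6, 1.4, -0.1] [0.0, 0.0, 0.0]
```

q4 is well clear of its limit now. Descending beyond the panel edge.

servo_tool:
  rows:
    - [0,[0.3,-1.1,6.9],[0.1,-0.1,0]]
    - [0,[0.3,-1.1,6.9],[0.1,-0.1,0]]
    - [0,[0.4,-1.1,6.9],[0.1,-0.1,0]]
    - [0,[0.4,-1.1,6.9],[0.1,-0.1,0]]
    - [0,[0,0,0],[0,0,0]]

```text
clock: 15.0
eef_pos: [527.7, 408.4, 124.8]
tcp_rot: [3.141, 0.541, -2.657]
contact_force: [-0.3, 0.4, -1.6]
opening: 0.043
```

```bash
python3 - <<'E'
from wp import *
from see import *
g,H=hookpts(); print(sense()["qpos"].round(2),P.inv().apply(g+H.apply([6,0,-54])-hole), H.as_euler('ZYX',degrees=True))
plan(*W([2,0,-8.5]),4)
see('z7',(225,235,40,60),(130,160,60,60),k=8,extra=[hole,hole+P.apply([13,38,0]),hole+P.apply([13,-38,0])]) if 0 else see('z7',(225,230,45,66),(130,160,42,60),k=9,extra=[hole,hole+P.apply([13,38,0]),hole+P.apply([13,-38,0])])
E
```

```text
[ 0.72  0.37  2.03 -0.52  0.24 -0.86] [24.52884122 -0.10573515 -9.8485492 ] [ 27.77528026 -11.02146286   0.02971327]
[5.4, 1.4, -0.3] [-0.02, 0.01, -0.05]
[5.4, 1.4, -0.3] [-0.02, 0.01, -0.05]
[5.4, 1.4, -0.3] [-0.02, 0.01, -0.05]
[5.4, 1.5, -0.3] [-0.02, 0.01, -0.05]
[519.  403.8 141.1] [28.2 -9.7  5.2]
```

View pics/z7.png

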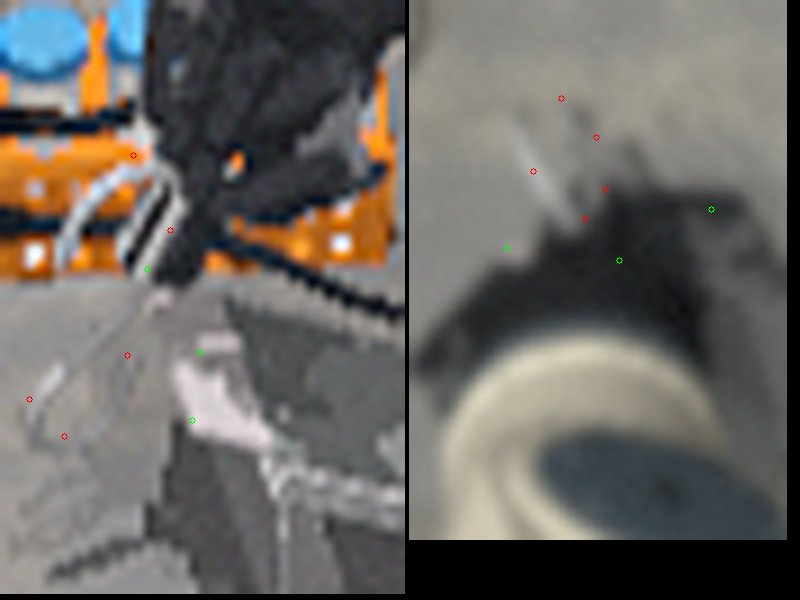

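Side crop: the lower bend is at (70,445), the tip near (127,360) and the hole near (200,360). Both are offset from the model by the same ~1 px, so the relative position is good. Sliding the tip under the hole.

servo_tool:
  rows:
    - [0,[3.6,1,-0.2],[0,0,0]]
    - [0,[3.6,1,-0.2],[0,0,0]]
    - [0,[3.6,1,-0.2],[0,0,0]]
    - [0,[3.6,1,-0.2],[0,0,0]]
    - [0,[3.6,1,-0.2],[0,0,0]]
    - [0,[3.6,1,-0.2],[0,0,0]]
    - [0,[0,0,0],[0,0,0]]

```text
clock: 15.98
eef_pos: [507.7, 404.9, 115.3]
tcp_rot: [3.141, 0.542, -2.657]
contact_force: [0.6, 0.0, -0.2]
opening: 0.046
```

```bash
python3 - <<'E'
from wp import *
from see import *
g,H=hookpts(); print(sense()["contact_force"],P.inv().apply(g+H.apply([6,0,-54])-hole), H.as_euler('ZYX',degrees=True))
grab_frame('side'); m=trace('side','panel_center')[0]["mask"]; ys,xs=np.nonzero(m); print(len(xs),xs.min(),xs.max(),ys.min(),ys.max(),xs.mean(),ys.mean())
plan(*W([1,0,8]),6)
E
```

```text
[ 0.5718457   0.03759707 -0.23481774] [ 2.27545605  0.42048523 -7.93828452] [ 27.78548864 -11.0565542    0.04108962]
464 241 277 262 286 259.78879310344826 274.2413793103448
[0.2, 0.4, -2.6] [-0.01, 0.02, -0.04]
[0.2, 0.4, -2.6] [-0.01, 0.02, -0.04]
[0.2, 0.4, -2.6] [-0.01, 0.02, -0.04]
[0.2, 0.4, -2.6] [-0.01, 0.02, -0.04]
[0.2, 0.4, -2.6] [-0.01, 0.02, -0.04]
[0.2, 0.4, -2.6] [-0.01, 0.02, -0.04]
```

servo_tool:
  rows:
    - [0,[0,0.3,-2.6],[0,0,0]]
    - [0,[0,0.3,-2.6],[0,0,0]]
    - [0,[0,0.3,-2.6],[0,0,0]]
    - [0,[0,0.3,-2.6],[0,0,0]]
    - [0,[0,0.3,-2.6],[0,0,0]]
    - [0,[0,0.3,-2.6],[0,0,0]]
    - [0,[0,0,0],[0,0,0]]

```text
clock: 16.95
eef_pos: [500.1, 402.9, 129.2]
tcp_rot: [3.14, 0.543, -2.657]
contact_force: [-0.4, 0.2, 0.0]
opening: 0.047
```

```bash
python3 - <<'E'
from wp import *
from see import *
g,H=hookpts(); print(sense()["contact_force"],P.inv().apply(g+H.apply([6,0,-54])-hole))
see('z8',(225,230,52,60),(130,150,24,60),k=10,pts=([6,0,-54],[25,0,-86]),extra=[hole])
m=trace('side','panel_center')[0]["mask"]; ys,xs=np.nonzero(m); print(len(xs),xs.min(),xs.max(),ys.min(),ys.max(),xs.mean(),ys.mean())
E
```

```text
[-0.43436616  0.2231695   0.02097729] [2.43280724 0.06275803 7.99724184]
[491.4 398.3 145.5] [28.2 -9.8  5.3]
460 243 275 263 284 258.3782608695652 274.03913043478263
```

View pics/z8.png

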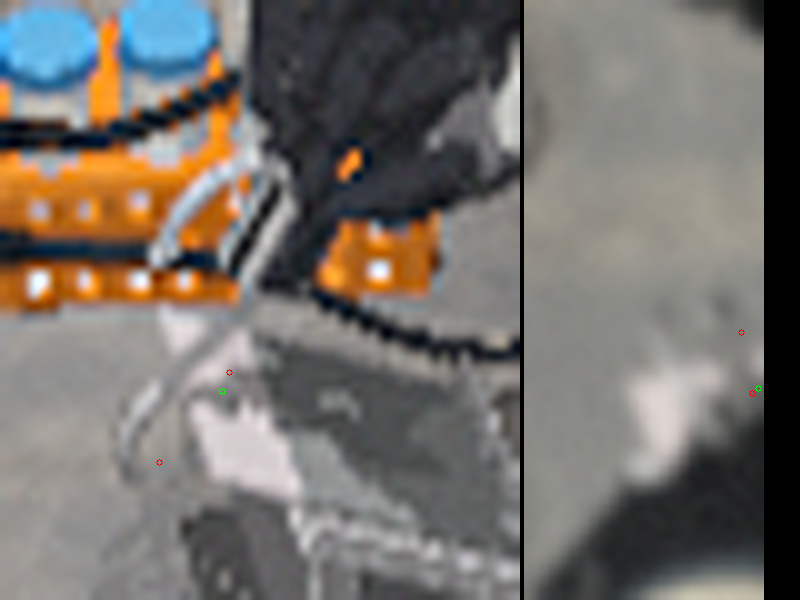

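Side crop: the tip marker is at the hole (229,372), the slanted shank passes in front of the panel edge at (200,340), and the panel hasn't moved, so the tip looks to be through. Lifting straight up slowly.

```bash
python3 - <<'E'
from wp import *
p,R=now()
a,b=plan(p+[0,0,32],R,8)
g=a-19*b.as_matrix()[:,2]; yaw=27.8
T=toolR(yaw,0); p2,_=tcp_for(g+hookR(yaw,11).apply([6,0,-54])+np.array([0,0,70]),[6,0,-54],yaw,0)
plan(p2,T,16,a,b); print(p2)
E
```

```text
[-2.1, 0.0, -3.4] [0.0, 0.0, 0.0]
[-2.1, 0.0, -3.4] [0.0, 0.0, 0.0]
[-2.1, 0.0, -3.4] [0.0, 0.0, 0.0]
[-2.1, 0.0, -3.4] [0.0, 0.0, 0.0]
[-2.1, 0.0, -3.4] [0.0, 0.0, 0.0]
[-2.1, 0.0, -3.4] [0.0, 0.0, 0.0]
[-2.1, 0.0, -3.4] [0.0, 0.0, 0.0]
[-2.1, 0.0, -3.4] [0.0, 0.0, 0.0]
[-2.6, 0.0, -3.6] [0.0, 0.69, -0.0]
[-2.6, 0.0, -3.6] [0.0, 0.69, -0.0]
[-2.6, 0.0, -3.6] [0.0, 0.69, -0.0]
[-2.5, 0.0, -3.6] [0.0, 0.69, -0.0]
[-2.5, 0.0, -3.7] [0.0, 0.69, -0.0]
[-2.4, 0.0, -3.7] [0.0, 0.69, -0.0]
[-2.4, 0.0, -3.7] [0.0, 0.69, -0.0]
[-2.3, 0.0, -3.8] [0.0, 0.69, -0.0]
[-2.3, 0.0, -3.8] [0.0, 0.69, -0.0]
[-2.2, 0.0, -3.8] [0.0, 0.69, -0.0]
[-2.2, 0.0, -3.8] [0.0, 0.69, -0.0]
[-2.2, 0.0, -3.9] [0.0, 0.69, -0.0]
[-2.1, 0.0, -3.9] [0.0, 0.69, -0.0]
[-2.1, 0.0, -3.9] [0.0, 0.69, -0.0]
[-2.0, -0.0, -3.9] [0.0, 0.69, -0.0]
[-2.0, -0.0, -4.0] [0.0, 0.69, -0.0]
[506.22028144 406.01804156 231.47353125]
```

servo_tool:
  rows:
    - [0,[-2.1,0,-3.4],[0,0,0]]
    - [0,[-2.1,0,-3.4],[0,0,0]]
    - [0,[-2.1,0,-3.4],[0,0,0]]
    - [0,[-2.1,0,-3.4],[0,0,0]]
    - [0,[-2.1,0,-3.4],[0,0,0]]
    - [0,[-2.1,0,-3.4],[0,0,0]]
    - [0,[-2.1,0,-3.4],[0,0,0]]
    - [0,[-2.1,0,-3.4],[0,0,0]]

```text
clock: 18.1
eef_pos: [500.4, 402.9, 161.1]
tcp_rot: [3.141, 0.542, -2.657]
contact_force: [0.5, 0.5, -0.5]
opening: 0.045
```

servo_tool:
  rows:
    - [0,[-2.6,0,-3.6],[0,0.7,0]]
    - [0,[-2.6,0,-3.6],[0,0.7,0]]
    - [0,[-2.6,0,-3.6],[0,0.7,0]]
    - [0,[-2.5,0,-3.6],[0,0.7,0]]
    - [0,[-2.5,0,-3.7],[0,0.7,0]]
    - [0,[-2.4,0,-3.7],[0,0.7,0]]
    - [0,[-2.4,0,-3.7],[0,0.7,0]]
    - [0,[-2.3,0,-3.8],[0,0.7,0]]

```text
clock: 19.1
eef_pos: [503.5, 404.6, 196.5]
tcp_rot: [3.141, 0.444, -2.657]
contact_force: [-0.5, 0.2, -1.8]
opening: 0.041
```

```bash
python3 - <<'E'
from see import *
print(sense()["contact_force"],sense()["opening"],sense()["qpos"].round(2))
see('z9',(225,195,50,100),(130,150,60,70),k=6)
r=boxes_of('side','panel_center'); print([(x['conf'],w('side',x['centre'])) for x in r])
E
```

```text
[-0.46190692  0.15915544 -1.78025194] 0.04080027347350384 [ 0.73  0.25  1.96 -0.21  0.52 -1.17]
[496.3 400.7 213.6] [27.9 -4.8  2.6]
[(0.82, array([478.87927682, 413.40809893,  93.70679048]))]
```

View pics/z9.png

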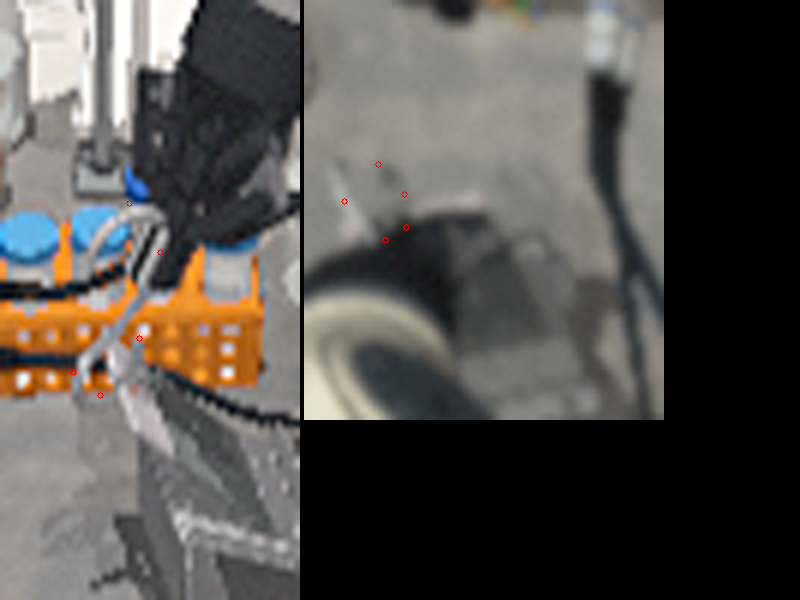

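The panel now hangs on the hook (its white end strip is at (135,385), at the lower bend) and its tail is still on the stand. Lifting on and removing the remaining tilt.

```bash
python3 - <<'E'
from h import *
p,R=now()
yaw=R.as_euler('ZYX',degrees=True); yaw=27.8
T=toolR(yaw,0); p2=p+[0,0,150]
plan(p2,T,24)
E
```

```text
[-2.7, 0.0, -5.6] [0.0, 0.23, -0.0]
[-2.7, 0.0, -5.7] [0.0, 0.23, -0.0]
[-2.6, 0.0, -5.7] [0.0, 0.23, -0.0]
[-2.6, 0.0, -5.7] [0.0, 0.23, -0.0]
[-2.6, 0.0, -5.7] [0.0, 0.23, -0.0]
[-2.6, 0.0, -5.7] [0.0, 0.23, -0.0]
[-2.6, 0.0, -5.7] [0.0, 0.23, -0.0]
[-2.5, 0.0, -5.7] [0.0, 0.23, -0.0]
[-2.5, 0.0, -5.7] [0.0, 0.23, -0.0]
[-2.5, 0.0, -5.7] [0.0, 0.23, -0.0]
[-2.5, 0.0, -5.7] [0.0, 0.23, -0.0]
[-2.4, 0.0, -5.8] [0.0, 0.23, -0.0]
[-2.4, 0.0, -5.8] [0.0, 0.23, -0.0]
[-2.4, 0.0, -5.8] [0.0, 0.23, -0.0]
[-2.4, 0.0, -5.8] [0.0, 0.23, -0.0]
[-2.3, 0.0, -5.8] [0.0, 0.23, -0.0]
[-2.3, 0.0, -5.8] [0.0, 0.23, -0.0]
[-2.3, 0.0, -5.8] [0.0, 0.23, -0.0]
[-2.3, 0.0, -5.8] [0.0, 0.23, -0.0]
[-2.3, 0.0, -5.8] [0.0, 0.23, -0.0]
[-2.2, 0.0, -5.8] [0.0, 0.23, -0.0]
[-2.2, 0.0, -5.8] [0.0, 0.23, -0.0]
[-2.2, 0.0, -5.9] [0.0, 0.23, -0.0]
[-2.2, 0.0, -5.9] [0.0, 0.23, -0.0]
```

servo_tool:
  rows:
    - [0,[-2.7,0,-5.7],[0,0.2,0]]
    - [0,[-2.7,0,-5.7],[0,0.2,0]]
    - [0,[-2.6,0,-5.7],[0,0.2,0]]
    - [0,[-2.6,0,-5.7],[0,0.2,0]]
    - [0,[-2.6,0,-5.7],[0,0.2,0]]
    - [0,[-2.6,0,-5.7],[0,0.3,0]]
    - [0,[-2.6,0,-5.7],[0,0.3,0]]
    - [0,[-2.5,0,-5.7],[0,0.2,0]]

```text
clock: 20.25
eef_pos: [503.5, 404.5, 246.8]
tcp_rot: [3.141, 0.413, -2.657]
contact_force: [0.6, -0.1, -1.3]
opening: 0.047
```

servo_tool:
  rows:
    - [0,[-2.5,0,-5.7],[0,0.2,0]]
    - [0,[-2.5,0,-5.7],[0,0.2,0]]
    - [0,[-2.5,0,-5.7],[0,0.2,0]]
    - [0,[-2.4,0,-5.8],[0,0.2,0]]
    - [0,[-2.4,0,-5.8],[0,0.2,0]]
    - [0,[-2.4,0,-5.8],[0,0.3,0]]
    - [0,[-2.4,0,-5.8],[0,0.3,0]]
    - [0,[-2.3,0,-5.8],[0,0.2,0]]

```text
clock: 21.25
eef_pos: [503.4, 404.4, 296.8]
tcp_rot: [3.141, 0.382, -2.657]
contact_force: [-0.7, 0.4, -1.7]
opening: 0.049
```

servo_tool:
  rows:
    - [0,[-2.3,0,-5.8],[0,0.2,0]]
    - [0,[-2.3,0,-5.8],[0,0.2,0]]
    - [0,[-2.3,0,-5.8],[0,0.2,0]]
    - [0,[-2.3,0,-5.8],[0,0.2,0]]
    - [0,[-2.2,0,-5.8],[0,0.2,0]]
    - [0,[-2.2,0,-5.8],[0,0.3,0]]
    - [0,[-2.2,0,-4],[0,0.3,0]]
    - [0,[0,0,0],[0,0,0]]

```text
clock: 22.25
eef_pos: [504.2, 404.8, 338.8]
tcp_rot: [3.14, 0.355, -2.657]
contact_force: [0.1, -0.4, -1.2]
opening: 0.046
```

```bash
python3 - <<'E'
from see import *
g,H=hookpts(); print(sense()["contact_force"],sense()["qpos"].round(2),now()[0],g,H.as_euler('ZYX',degrees=True))
for c in('side','top'):
    f=grab_frame(c); cv2.imwrite(f'pics/l_{c}.png',f)
    print(c,[(round(x['conf'],2),w(c,x['centre']).round()) for x in boxes_of(c,'panel_center')[:2]])
print("bend",g+H.apply([25,0,-86]))
rail=np.array([515.5,-74.,275]); yaw=-3.5; F=hookR(yaw)
tg=rail+F.apply([-22-60,50,-25+55])
p,T=tcp_for(tg,[0,0,0],yaw); print(p)
plan(p,T,32)
E
```

```text
[ 0.13259874 -0.40251349 -1.15440839] [ 0.72  0.13  1.73 -0.1   0.94 -1.3 ] [504.24306445 404.80995269 338.79079617] [498.412649   401.71615225 356.60749212] [27.77784513 -0.32764483  0.06431468]
side [(0.67, array([517., 420., 214.]))]
top [(0.47, array([522., 379., 211.]))]
bend [520.92144239 413.68168074 270.75191369]
[443.19163544 -19.48399661 287.14584021]
[7.9, -10.8, -1.2] [0.34, 0.01, 0.92]
[7.7, -11.0, -1.2] [0.34, 0.01, 0.92]
[7.6, -11.1, -1.1] [0.34, 0.01, 0.92]
[7.4, -11.2, -1.0] [0.34, 0.01, 0.92]
[7.2, -11.4, -1.0] [0.34, 0.01, 0.92]
[7.0, -11.5, -0.9] [0.34, 0.01, 0.92]
[6.8, -11.6, -0.8] [0.34, 0.01, 0.92]
[6.6, -11.7, -0.8] [0.34, 0.01, 0.92]
[6.5, -11.8, -0.7] [0.34, 0.01, 0.92]
[6.3, -11.9, -0.6] [0.34, 0.01, 0.92]
[6.1, -12.0, -0.6] [0.34, 0.01, 0.92]
[5.9, -12.1, -0.5] [0.34, 0.01, 0.92]
[5.7, -12.2, -0.4] [0.34, 0.01, 0.92]
[5.5, -12.3, -0.3] [0.34, 0.01, 0.92]
[5.3, -12.4, -0.3] [0.34, 0.01, 0.92]
[5.1, -12.5, -0.2] [0.34, 0.01, 0.92]
[4.9, -12.6, -0.1] [0.34, 0.01, 0.92]
[4.7, -12.6, -0.0] [0.34, 0.01, 0.92]
[4.5, -12.7, 0.0] [0.34, 0.01, 0.92]
[4.3, -12.8, 0.1] [0.34, 0.01, 0.92]
[4.1, -12.8, 0.2] [0.34, 0.01, 0.92]
[3.9, -12.9, 0.3] [0.34, 0.01, 0.92]
[3.7, -13.0, 0.3] [0.34, 0.01, 0.92]
[3.5, -13.0, 0.4] [0.34, 0.01, 0.92]
[3.3, -13.1, 0.5] [0.34, 0.01, 0.92]
[3.0, -13.1, 0.6] [0.34, 0.01, 0.92]
[2.8, -13.2, 0.6] [0.34, 0.01, 0.92]
[2.6, -13.2, 0.7] [0.34, 0.01, 0.92]
[2.4, -13.2, 0.8] [0.34, 0.01, 0.92]
[2.2, -13.3, 0.9] [0.34, 0.01, 0.92]
[2.0, -13.3, 1.0] [0.34, 0.01, 0.92]
[1.8, -13.3, 1.0] [0.34, 0.01, 0.92]
```

Both cameras place the panel centre about 57 mm under the bend, so it hangs free. Now carrying it to the rail with gentle ramps.

servo_tool:
  rows:
    - [0,[2,-3,0],[0.1,0,0.3]]
    - [0,[4,-6,0],[0.2,0,0.6]]
    - [0,[6,-9,-1],[0.3,0,0.9]]
    - [0,[7.7,-11,-1],[0.3,0,0.9]]
    - [0,[7.6,-11,-1],[0.3,0,0.9]]
    - [0,[7.5,-11,-1],[0.3,0,0.9]]
    - [0,[7.3,-11,-1],[0.3,0,0.9]]
    - [0,[7.2,-11.5,-1],[0.4,0,0.9]]

```text
clock: 23.45
eef_pos: [490.7, 316.7, 326.6]
tcp_rot: [3.138, 0.354, -2.776]
contact_force: [-0.3, -0.1, -1.8]
opening: 0.041
```

servo_tool:
  rows:
    - [0,[7,-11.5,-1],[0.3,0,0.9]]
    - [0,[6.8,-11.5,-1],[0.3,0,0.9]]
    - [0,[6.5,-12,-1],[0.4,0,0.9]]
    - [0,[6.3,-12,-0.6],[0.3,0,0.9]]
    - [0,[6,-12,-0.6],[0.4,0,0.9]]
    - [0,[5.8,-12,-0.5],[0.3,0,0.9]]
    - [0,[5.6,-12,-0.5],[0.3,0,0.9]]
    - [0,[5.4,-12.5,-0.4],[0.4,0,0.9]]

```text
clock: 24.45
eef_pos: [473.8, 211.1, 314.3]
tcp_rot: [3.139, 0.353, -2.909]
contact_force: [1.1, 0.3, -1.3]
opening: 0.044
```

servo_tool:
  rows:
    - [0,[5.2,-12.5,-0.3],[0.3,0,0.9]]
    - [0,[5,-12.5,-0.2],[0.3,0,0.9]]
    - [0,[4.8,-12.5,0],[0.4,0,0.9]]
    - [0,[4.6,-12.5,0],[0.3,0,0.9]]
    - [0,[4.4,-12.5,0],[0.3,0,0.9]]
    - [0,[4.2,-13,0.2],[0.4,0,0.9]]
    - [0,[4,-13,0.2],[0.3,0,0.9]]
    - [0,[3.8,-13,0.3],[0.3,0,0.9]]

```text
clock: 25.45
eef_pos: [458.4, 105.2, 301.5]
tcp_rot: [3.138, 0.353, -3.043]
contact_force: [-0.4, -0.1, -1.6]
opening: 0.042
```

```bash
cat > rl.py <<'E'
from see import *
rail=np.array([514.5,-74.,275]); yaw=-3.5; F=hookR(yaw)
def G(x,y,z): return tcp_for(rail+F.apply([-22+x,y,-25+z]),[0,0,0],yaw)
def st():
    g,H=hookpts(); print(sense()["clock"],sense()["contact_force"].round(1),sense()["opening"].round(3),"rel hang:",(F.inv().apply(g-rail)+[22,0,25]).round(1),H.as_euler('ZYX',degrees=True).round(1))
E
python3 -c "
from rl import *
st(); plan(*G(-60,50,55),11)"
```

```text
Traceback (most recent call last):
  File "rl.py", line 5, in st
    g,H=hookpts(); print(sense()["clock"],sense()["contact_force"].round(1),sense()["opening"].round(3),"rel hang:",(F.inv().apply(g-rail)+[22,0,25]).round(1),H.as_euler('ZYX',degrees=True).round(1))
                                                                            ^^^^^^^^^^^^^^^^^^^^^^^^
AttributeError: 'float' object has no attribute 'round'
```

```bash
sed -i 's/sense()\["opening"\].round(3)/round(sense()["opening"],3)/' rl.py
python3 -c "
from rl import *
st(); plan(*G(-60,50,55),11)"
```

```text
25.45 [-0.4 -0.1 -1.6] 0.042 rel hang: [-51.5 174.3  69.3] [ 5.7 -0.2  0.2]
[2.9, -11.1, 0.3] [0.3, 0.02, 0.78]
[2.7, -11.2, 0.4] [0.3, 0.02, 0.78]
[2.6, -11.2, 0.4] [0.3, 0.02, 0.78]
[2.4, -11.2, 0.5] [0.3, 0.02, 0.78]
[2.3, -11.3, 0.5] [0.3, 0.02, 0.78]
[2.1, -11.3, 0.6] [0.3, 0.02, 0.78]
[1.9, -11.3, 0.7] [0.3, 0.02, 0.78]
[1.8, -11.3, 0.7] [0.3, 0.02, 0.78]
[1.6, -11.4, 0.8] [0.3, 0.02, 0.78]
[1.5, -11.4, 0.8] [0.3, 0.02, 0.78]
[1.3, -11.4, 0.9] [0.3, 0.02, 0.78]
```

servo_tool:
  rows:
    - [0,[2.9,-11,0.3],[0.3,0,0.8]]
    - [0,[2.7,-11,0.4],[0.3,0,0.8]]
    - [0,[2.6,-11,0.4],[0.3,0,0.8]]
    - [0,[2.4,-11,0.5],[0.3,0,0.8]]
    - [0,[2.3,-11,0.5],[0.3,0,0.8]]
    - [0,[2.1,-11,0.6],[0.3,0,0.8]]
    - [0,[1.9,-11,0.7],[0.3,0,0.8]]
    - [0,[1.8,-11,0.7],[0.3,0,0.8]]

```text
clock: 26.45
eef_pos: [446.5, 16.6, 290.9]
tcp_rot: [3.139, 0.353, 3.121]
contact_force: [0.6, 0.3, -0.6]
opening: 0.043
```

servo_tool:
  rows:
    - [0,[1.6,-10,0.8],[0.3,0,0.8]]
    - [0,[1.5,-9,0.8],[0.3,0,0.8]]
    - [0,[1,-7,0.9],[0.3,0,0.8]]
    - [0,[1,-5,0],[0,0,0]]
    - [0,[0,-3,0],[0,0,0]]
    - [0,[0,-1,0],[0,0,0]]
    - [0,[0,0,0],[0,0,0]]
    - [0,[0,0,0],[0,0,0]]

```text
clock: 27.45
eef_pos: [441.3, -17.3, 286.8]
tcp_rot: [3.139, 0.352, 3.078]
contact_force: [0.9, 0.5, -1.2]
opening: 0.039
```

```bash
python3 -c "
from rl import *
st(); a,b=plan(*G(-60,50,38),5); plan(*G(0,50,38),10,a,b)
e=lambda y:rail+F.apply([0,y,0])
see('z10',(205,110,66,100),(250,150,66,66),extra=[e(-150),e(0),e(50),e(150)])"
```

```text
27.45 [ 0.9  0.5 -1.2] 0.039 rel hang: [-61.   52.1  54.6] [-3.6 -0.2  0.1]
[1.0, -0.4, 3.2] [0.02, 0.04, -0.03]
[1.0, -0.4, 3.2] [0.02, 0.04, -0.03]
[1.0, -0.4, 3.2] [0.02, 0.04, -0.03]
[1.0, -0.4, 3.2] [0.02, 0.04, -0.03]
[1.0, -0.4, 3.2] [0.02, 0.04, -0.03]
[-5.6, 0.0, 2.1] [0.0, 0.0, 0.0]
[-5.6, 0.0, 2.1] [0.0, 0.0, 0.0]
[-5.6, 0.0, 2.1] [0.0, 0.0, 0.0]
[-5.6, 0.0, 2.1] [0.0, 0.0, 0.0]
[-5.6, 0.0, 2.1] [0.0, 0.0, 0.0]
[-5.6, 0.0, 2.1] [0.0, 0.0, 0.0]
[-5.6, 0.0, 2.1] [0.0, 0.0, 0.0]
[-5.6, 0.0, 2.1] [0.0, 0.0, 0.0]
[-5.6, 0.0, 2.1] [0.0, 0.0, 0.0]
[-5.6, 0.0, 2.1] [0.0, 0.0, 0.0]
[434.8 -16.9 304.6] [-3.6 -0.2  0.1]
```

View pics/z10.png

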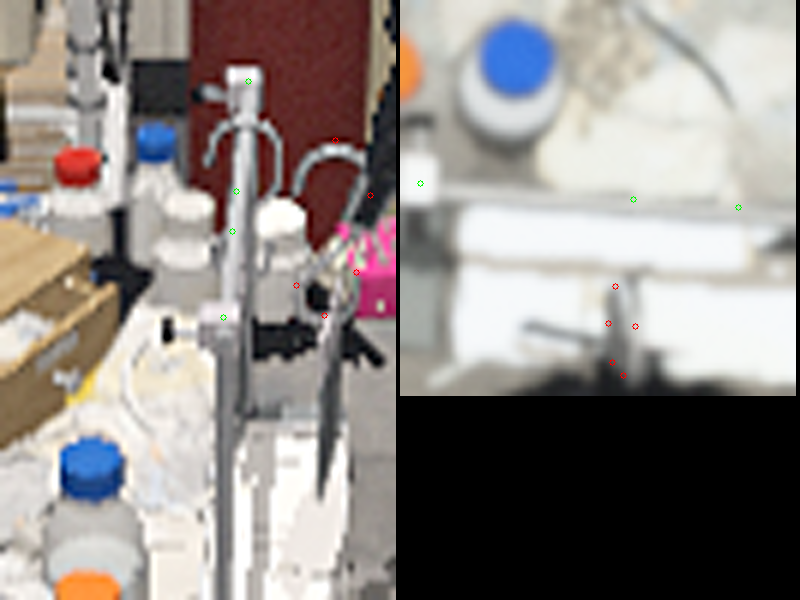

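Side crop: the hook crown is at (330,147), with the panel hanging edge-on below it at (325,420), right of the rail and clear of everything. Top crop: the rail lies within 1 px of its markers. Next I move over the rail about 41 mm above hang height.

servo_tool:
  rows:
    - [0,[1,-0.4,3.2],[0,0,0]]
    - [0,[1,-0.4,3.2],[0,0,0]]
    - [0,[1,-0.4,3.2],[0,0,0]]
    - [0,[1,-0.4,3],[0,0,0]]
    - [0,[-2,0,0.7],[0,0,0]]
    - [0,[-4,0,1.4],[0,0,0]]
    - [0,[-5.6,0,2.1],[0,0,0]]
    - [0,[-5.6,0,2.1],[0,0,0]]

```text
clock: 28.55
eef_pos: [460.7, -20.3, 273.7]
tcp_rot: [3.139, 0.353, 3.077]
contact_force: [0.3, 0.2, -2.0]
opening: 0.041
```

servo_tool:
  rows:
    - [0,[-5.6,0,2.1],[0,0,0]]
    - [0,[-5.6,0,2.1],[0,0,0]]
    - [0,[-5.6,0,2.1],[0,0,0]]
    - [0,[-5.6,0,2.1],[0,0,0]]
    - [0,[-5.6,0,2.1],[0,0,0]]
    - [0,[-4.6,0,1.7],[0,0,0]]
    - [0,[-3.6,0,1.3],[0,0,0]]
    - [0,[-2,0,0.7],[0,0,0]]

```text
clock: 29.55
eef_pos: [501.0, -22.8, 273.4]
tcp_rot: [3.139, 0.352, 3.077]
contact_force: [0.2, 0.4, -2.3]
opening: 0.045
```

```bash
python3 -c "
from rl import *
st(); a,b=plan(*G(-1,50,12),8);  a,b=plan(*G(-1,50,0),8,a,b)"
```

```text
29.55 [ 0.2  0.4 -2.3] 0.045 rel hang: [-1.2 50.2 41.3] [-3.6 -0.2  0.1]
[1.2, -0.0, 3.4] [0.01, 0.02, -0.02]
[1.2, -0.0, 3.4] [0.01, 0.02, -0.02]
[1.2, -0.0, 3.4] [0.01, 0.02, -0.02]
[1.2, -0.0, 3.4] [0.01, 0.02, -0.02]
[1.2, -0.0, 3.4] [0.01, 0.02, -0.02]
[1.2, -0.0, 3.4] [0.01, 0.02, -0.02]
[1.2, -0.0, 3.4] [0.01, 0.02, -0.02]
[1.2, -0.0, 3.4] [0.01, 0.02, -0.02]
[0.5, 0.0, 1.4] [0.0, 0.0, 0.0]
[0.5, 0.0, 1.4] [0.0, 0.0, 0.0]
[0.5, 0.0, 1.4] [0.0, 0.0, 0.0]
[0.5, 0.0, 1.4] [0.0, 0.0, 0.0]
[0.5, 0.0, 1.4] [0.0, 0.0, 0.0]
[0.5, 0.0, 1.4] [0.0, 0.0, 0.0]
[0.5, 0.0, 1.4] [0.0, 0.0, 0.0]
[0.5, 0.0, 1.4] [0.0, 0.0, 0.0]
```

servo_tool:
  rows:
    - [0,[1.2,0,3.4],[0,0,0]]
    - [0,[1.2,0,3.4],[0,0,0]]
    - [0,[1.2,0,3.4],[0,0,0]]
    - [0,[1.2,0,3.4],[0,0,0]]
    - [0,[1.2,0,3.4],[0,0,0]]
    - [0,[1.2,0,3.4],[0,0,0]]
    - [0,[1.2,0,3.4],[0,0,0]]
    - [0,[1.2,0,3.4],[0,0,0]]

```text
clock: 30.55
eef_pos: [501.2, -22.8, 244.4]
tcp_rot: [3.139, 0.352, 3.077]
contact_force: [-0.1, 1.1, -0.6]
opening: 0.048
```

servo_tool:
  rows:
    - [0,[0.5,0,1.4],[0,0,0]]
    - [0,[0.5,0,1.4],[0,0,0]]
    - [0,[0.5,0,1.4],[0,0,0]]
    - [0,[0.5,0,1.4],[0,0,0]]
    - [0,[0,0,0],[0,0,0]]

```text
clock: 31.18
eef_pos: [501.1, -22.8, 238.6]
tcp_rot: [3.139, 0.352, 3.077]
contact_force: [-0.1, -0.1, -1.7]
opening: 0.041
```

```bash
python3 -c "
from rl import *
st()"
```

```text
31.175 [-0.1 -0.1 -1.7] 0.041 rel hang: [-1.  50.3  6.4] [-3.6 -0.2  0.1]
```

servo_tool:
  rows:
    - [0,[0.3,0,0.9],[0,0,0]]
    - [0,[0.3,0,0.9],[0,0,0]]
    - [0,[0.3,0,0.9],[0,0,0]]
    - [0,[0,0,0],[0,0,0]]

```text
clock: 31.68
eef_pos: [501.3, -22.7, 235.7]
tcp_rot: [3.139, 0.352, 3.077]
contact_force: [0.4, 0.2, -1.6]
opening: 0.042
```

servo_tool:
  rows:
    - [0,[0.3,0,0.9],[0,0,0]]
    - [0,[0.3,0,0.9],[0,0,0]]
    - [0,[0.3,0,0.9],[0,0,0]]
    - [0,[0,0,0],[0,0,0]]

```text
clock: 32.17
eef_pos: [501.6, -22.7, 233.3]
tcp_rot: [3.139, 0.353, 3.077]
contact_force: [-1.4, 0.2, 2.2]
opening: 0.042
```

The upward force shows that the wire now rests on the rail. Releasing gently.

servo_tool:
  rows:
    - [4,[0,0,0],[0,0,0]]
    - [7,[0,0,0],[0,0,0]]
    - [10,[0,0,0],[0,0,0]]
    - [14,[0,0,0],[0,0,0]]
    - [20,[0,0,0],[0,0,0]]
    - [26,[0,0,0],[0,0,0]]
    - [32,[0,0,0],[0,0,0]]
    - [36,[0,0,0],[0,0,0]]

```text
clock: 33.17
eef_pos: [501.4, -22.8, 233.0]
tcp_rot: [3.139, 0.353, 3.077]
contact_force: [0.0, -0.1, -0.3]
opening: 0.42
```

```bash
python3 -c "
from rl import *
st()
f=grab_frame('side'); cv2.imwrite('pics/r_side.png',f)
for t in('panel_center','hook_crown','drying_center'): print(t,[(round(x['conf'],2),w('side',x['centre']).round(),px('side',w('side',x['centre'])).round(1)) for x in boxes_of('side',t)[:3]])
print(px('side',rail+F.apply([3,50,-111-47])),rail+F.apply([3,50,-158]))
"
```

```text
33.175 [ 0.  -0.1 -0.3] 0.42 rel hang: [-0.8 50.3  0.8] [-3.6 -0.2  0.1]
panel_center [(0.61, array([496., -31.,  12.]), array([247.9, 204.4])), (0.42, array([514., -43., 109.]), array([243.7, 182.6]))]
hook_crown []
drying_center [(0.69, array([601.,  46.,  93.]), array([220.5, 199.3])), (0.65, array([ 505., -156.,  225.]), array([245.9, 142.2]))]
[241.99119541 183.58837972] [520.54683137 -24.2764057  117.        ]
```

The panel is found close to its expected hang position. Retreating along the tool axis.

servo_tool:
  rows:
    - [36,[0,0,-4],[0,0,0]]
    - [36,[0,0,-8],[0,0,0]]
    - [36,[0,0,-12],[0,0,0]]
    - [36,[0,0,-16],[0,0,0]]
    - [36,[0,0,-20],[0,0,0]]
    - [36,[0,0,-25],[0,0,0]]
    - [36,[0,0,-25],[0,0,0]]
    - [36,[0,0,-25],[0,0,0]]

```text
clock: 34.38
eef_pos: [454.2, -20.0, 361.4]
tcp_rot: [3.139, 0.354, 3.077]
contact_force: [0.0, -0.1, -0.4]
opening: 0.42
```

servo_tool:
  rows:
    - [36,[25,0,-25],[0,0,0]]
    - [36,[25,0,-25],[0,0,0]]
    - [36,[25,0,-10],[0,0,0]]
    - [36,[25,0,0],[0,0,0]]
    - [36,[25,0,0],[0,0,0]]
    - [36,[0,0,0],[0,0,0]]
    - [36,[0,0,0],[0,0,0]]
    - [36,[0,0,0],[0,0,0]]

```text
clock: 35.38
eef_pos: [317.8, -11.4, 373.4]
tcp_rot: [3.139, 0.353, 3.077]
contact_force: [-0.1, -0.3, -0.7]
opening: 0.42
```

```bash
python3 -c "
from rl import *
st()
g=rail+F.apply([-22,50,-25]); fs={}
for k in(0,1):
  for c in('side','top'):
    f=grab_frame(c); fs[c,k]=f
    print(c,[(round(x['conf'],2),w(c,x['centre']).round(),px(c,w(c,x['centre'])).round(1)) for t in('panel_center','hook_crown') for x in boxes_of(c,t)[:2]])
print('motion',[np.abs(fs[c,0].astype(int)-fs[c,1])[110:230,225:330].max() for c in('side','top')])
im=np.zeros((600,800,3),np.uint8); off=0
for c,x0,y0,W_,h in(('side',205,110,66,100),('top',240,150,66,80)):
    I=cv2.resize(fs[c,1][y0:y0+h,x0:x0+W_],None,fx=6,fy=6,interpolation=cv2.INTER_CUBIC)
    for o in([22,0,37],[25,0,-86],[0,0,0],[22,0,-190]):
        cv2.circle(I,tuple(int(v) for v in (px(c,g+F.apply(o))-[x0,y0]+.5)*6),3,(0,0,255),1)
    im[:h*6,off:off+W_*6]=I; off+=W_*6+4
cv2.imwrite('pics/z11.png',im)"
```

```text
35.375 [-0.1 -0.3 -0.7] 0.42 rel hang: [-184.8   50.5  141.2] [-3.6 -0.2  0.1]
side [(0.58, array([510., -39., 110.]), array([244.7, 182.9])), (0.5, array([503., -20., 248.]), array([247. , 155.1]))]
top [(0.63, array([513., -20., 132.]), array([282.2, 187.5]))]
side [(0.41, array([512., -39., 108.]), array([244.1, 183.3]))]
top [(0.41, array([513., -18., 131.]), array([281.5, 187.6])), (0.41, array([508., -20., 270.]), array([286.6, 186. ]))]
motion [np.int64(72), np.int64(7)]
```

The viewer limit is reached, so I'll check numerically. The panel is at its hang position, but the side view still shows motion, so I'll let it settle.

servo_tool:
  rows:
    - [36,[0,0,0],[0,0,0]]
    - [36,[0,0,0],[0,0,0]]
    - [36,[0,0,0],[0,0,0]]
    - [36,[0,0,0],[0,0,0]]
    - [36,[0,0,0],[0,0,0]]
    - [36,[0,0,0],[0,0,0]]
    - [36,[0,0,0],[0,0,0]]
    - [36,[0,0,0],[0,0,0]]

```text
clock: 36.98
eef_pos: [317.1, -11.4, 372.8]
tcp_rot: [3.139, 0.353, 3.077]
contact_force: [0.2, 0.0, -0.5]
opening: 0.419
```

servo_tool:
  rows:
    - [36,[0,0,0],[0,0,0]]
    - [36,[0,0,0],[0,0,0]]
    - [36,[0,0,0],[0,0,0]]
    - [36,[0,0,0],[0,0,0]]
    - [36,[0,0,0],[0,0,0]]
    - [36,[0,0,0],[0,0,0]]
    - [36,[0,0,0],[0,0,0]]
    - [36,[0,0,0],[0,0,0]]

```text
clock: 37.98
eef_pos: [317.1, -11.4, 372.8]
tcp_rot: [3.139, 0.353, 3.077]
contact_force: [-0.1, -0.5, 0.0]
opening: 0.422
```

servo_tool:
  rows:
    - [36,[0,0,0],[0,0,0]]
    - [36,[0,0,0],[0,0,0]]
    - [36,[0,0,0],[0,0,0]]
    - [36,[0,0,0],[0,0,0]]
    - [36,[0,0,0],[0,0,0]]
    - [36,[0,0,0],[0,0,0]]
    - [36,[0,0,0],[0,0,0]]
    - [36,[0,0,0],[0,0,0]]

```text
clock: 38.98
eef_pos: [317.1, -11.4, 372.9]
tcp_rot: [3.139, 0.353, 3.077]
contact_force: [-0.9, 0.8, -0.5]
opening: 0.422
```

```bash
python3 -c "
from rl import *
F0=[grab_frame('side') for _ in range(6)]
for a,b in zip(F0,F0[1:]):
    d=np.abs(a.astype(int)-b)[110:230,225:270].max(2); ys,xs=np.nonzero(d>30); print(d.max(),len(xs),(xs.mean()+225,ys.mean()+110) if len(xs) else '')
print([(round(x['conf'],2),w('side',x['centre']).round()) for x in boxes_of('side','panel_center')[:2]])
print([(round(x['conf'],2),w('side',x['centre']).round()) for x in boxes_of('side','hook_crown')[:2]])
for t in('bottle_blue_center','bottle_orange_center','jar_center','rinse_beaker_center','primer_tub_center'): 
    pass
m=trace('side','panel_center')[0]['mask']; ys,xs=np.nonzero(m); print(len(xs),xs.min(),xs.max(),ys.min(),ys.max())"
```

```text
23 0 
24 0 
21 0 
20 0 
22 0 
[]
[(0.41, array([506., -22., 245.]))]Traceback (most recent call last):
  File "<string>", line 10, in <module>
    m=trace('side','panel_center')[0]['mask']; ys,xs=np.nonzero(m); print(len(xs),xs.min(),xs.max(),ys.min(),ys.max())
      ~~~~~~~~~~~~~~~~~~~~~~~~~~~~^^^
IndexError: list index out of range
```

```bash
python3 -c "
from rl import *
for c in('side','top'):
    grab_frame(c)
    for t in('panel_center','panel_hole','hook_grip','drying_center','bottle_blue_center','bottle_orange_center','jar_center','rinse_beaker_center','primer_tub_center'): print(c,t,[(round(x['conf'],2),w(c,x['centre']).round().tolist()) for x in boxes_of(c,t)[:2]])
f=grab_frame('side').astype(int); r=cv2.imread('pics/r_side.png').astype(int); o=cv2.imread('pics/side0.png').astype(int)
for y in range(176,200,4): print(y,'now-vs-start cols',np.nonzero(np.abs(f-o)[y,225:262].max(1)>50)[0]+225)
"
```

```text
side panel_center [(0.51, [462.0, 414.0, 38.0])]
side panel_hole [(0.69, [450.0, 569.0, 45.0])]
side hook_grip []
side drying_center [(0.49, [508.0, -155.0, 225.0])]
side bottle_blue_center [(0.77, [600.0, 47.0, 96.0])]
side bottle_orange_center [(0.57, [603.0, 118.0, 62.0])]
side jar_center [(0.89, [385.0, 208.0, 55.0])]
side rinse_beaker_center [(0.61, [449.0, 568.0, 42.0])]
side primer_tub_center [(0.5, [478.0, -351.0, 56.0]), (0.24, [599.0, 44.0, 95.0])]
top panel_center [(0.57, [513.0, -21.0, 131.0])]
top panel_hole [(0.49, [508.0, -19.0, 127.0]), (0.19, [506.0, -25.0, 271.0])]
top hook_grip [(0.56, [512.0, -19.0, 127.0]), (0.51, [512.0, -19.0, 269.0])]
top drying_center [(0.7, [500.0, -155.0, 170.0])]
top bottle_blue_center [(0.61, [589.0, 25.0, 103.0])]
top bottle_orange_center [(0.54, [444.0, 565.0, 29.0]), (0.44, [503.0, -149.0, 172.0])]
top jar_center [(0.67, [478.0, -367.0, 88.0]), (0.62, [379.0, 174.0, 83.0])]
top rinse_beaker_center [(0.58, [444.0, 567.0, 30.0])]
top primer_tub_center [(0.87, [481.0, -365.0, 93.0])]
176 now-vs-start cols [239 240]
180 now-vs-start cols [244]
184 now-vs-start cols [244 245]
188 now-vs-start cols [244 245]
192 now-vs-start cols [244 245]
196 now-vs-start cols [244]
```

The panel is edge-on and vertical at columns 244–245. It is still, the top camera finds it at (513,-20), and the bystanders haven't moved.

```bash
python3 -c "
from rig import *
print(sign_off())"
```

```text
the job is handed in; nothing more can be done
None
```

I took the empty S-hook off the rail, put its tip up through the panel's hole and lifted the panel off the stand. I then hung the hook with the panel back on the rail about 50 mm to the +y side of the rail's middle, released it and backed the arm away. The job was handed in at about 39 s; no verdict was reported.

**Last checks**
- **Panel:** The top camera put it at (513, -21, 131) mm, beside the rail's free part and about 135 mm from the drying panel's centre. In the side view it stood edge-on and vertical.
- **Movement:** Six side pictures in a row differed only by noise, so hook and panel looked still.
- **Drying panel:** It showed no shift beyond the detectors' few-millimetre error.
- **Bystanders:** They showed no shift beyond that error either. The orange bottle was confirmed only in the side view and the tub mainly in the top view.

**What failed or disagreed**
- **Insertion tilt:** My planned 30° tilt ran a wrist joint (q4) to its limit, so that move fell short. I finished with about 11° of tilt and a turned hook instead.
- **Side camera offset:** It showed things about 1–2 pixels lower than the model, by about the same amount for hook and panel, so I worked from relative positions.
- **Side network at the end:** It did not find the edge-on hanging panel and reported the stand as the panel, so the final side check rests on picture differences.
- **Final view:** The picture limit was reached, so I could not look at the end state and checked it by numbers only.

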